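# Cover the filled baking dishes with their own lids for the oven

## Task

The four filled dishes on the baking tray are ready for the oven: cover each with its own lid, the one of the same shape and colour, turned so that it sits fully home on the rim. Set the lids down gently rather than dropping them, keep the dishes where they stand on the tray, and leave the spare steel lid and the wooden spoon where they lie.

Things in the scene. Friction and masses are not known exactly. Their poses are not given: they have to be found in the camera images.
- round_lid: red stoneware lid, 100 mm across, 0.2 kg, on the wooden board. Origin: centre of its underside, z up. Upwards: 0-8 mm plug (10 mm in from the edge, its foot tapered 4 mm more), plate and low dome to 19 mm, then a round knob 28 mm across, to 46 mm. It fits at any turn.
- oval_lid: blue stoneware lid, 124 mm long (its x) by 92 mm wide (its y), 0.2 kg, on the wooden board. Origin: centre of its underside, z up. Upwards: 0-8 mm plug (10 mm in from the edge, its foot tapered 4 mm more), plate and low dome to 19 mm, then an upright grip bar 52 mm long (along x), 16 mm thick (along y), to 46 mm. It fits with its x along the dish's x, either way round.
- square_lid: cream stoneware lid, 94 mm square with rounded corners, 0.2 kg, on the wooden board. Origin: centre of its underside, z up. Upwards: 0-8 mm plug (10 mm in from the edge, its foot tapered 4 mm more), plate and low dome to 19 mm, then an upright grip bar 52 mm long (along x), 16 mm thick (along y), to 46 mm. It fits at any quarter turn.
- oblong_lid: green stoneware lid, 120 mm long (its x) by 84 mm wide (its y) with rounded corners, 0.2 kg, on the wooden board. Origin: centre of its underside, z up. Upwards: 0-8 mm plug (10 mm in from the edge, its foot tapered 4 mm more), plate and low dome to 19 mm, then an upright grip bar 52 mm long (along x), 16 mm thick (along y), to 46 mm. It fits with its x along the dish's x, either way round.
- round_dish: red stoneware dish, 100 mm across plus an ear at each x end, 55 mm tall, 0.45 kg, loose, open, on the baking tray with rolls in it. Origin: centre of its underside, z up. Wall 6 mm: the lid's plug has 4 mm play each side. With the red lid home, its plate on the rim, the lid's origin is 47 mm above the dish's.
- oval_dish: blue stoneware dish, 124 mm long (its x) by 92 mm wide (its y) plus an ear at each x end, 55 mm tall, 0.45 kg, loose, open, on the baking tray with rolls in it. Origin: centre of its underside, z up. Wall 6 mm: the lid's plug has 4 mm play each side. With the blue lid home, its plate on the rim, the lid's origin is 47 mm above the dish's.
- square_dish: cream stoneware dish, 94 mm square with rounded corners plus an ear at each x end, 55 mm tall, 0.45 kg, loose, open, on the baking tray with rolls in it. Origin: centre of its underside, z up. Wall 6 mm: the lid's plug has 4 mm play each side. With the cream lid home, its plate on the rim, the lid's origin is 47 mm above the dish's.
- oblong_dish: green stoneware dish, 120 mm long (its x) by 84 mm wide (its y) with rounded corners plus an ear at each x end, 55 mm tall, 0.45 kg, loose, open, on the baking tray with rolls in it. Origin: centre of its underside, z up. Wall 6 mm: the lid's plug has 4 mm play each side. With the green lid home, its plate on the rim, the lid's origin is 47 mm above the dish's.
- steel_lid: spare round steel canister lid with a black knob, 76 mm across, 28 mm tall, lying amid the four lids on the board; it fits none of the dishes. Origin: centre of its underside.
- wooden_spoon: wooden spoon 270 mm long lying on the bench between the board and the tray, along x. Origin: underside, near its middle.
Not all that is in view belongs to the job. Leave any pink look-alike of the square_lid alone.

How it is judged:
By the outcome, as a careful person would: the job done as asked, in the order asked, and still so for the second after the job is handed in, with the robot touching nothing.
It also fails if it takes over 115 s, if anything falls off the work surface, if the arm or the gripper's body presses on something with over 40 N, if the wrist force passes 120 N, or if a joint passes its speed limit or range.

## Robot

A 6-joint arm with a two-finger parallel gripper is mounted at the origin on the work surface. World frame = base frame: x ahead of the robot, y to its left, z up, the work surface at z = 0. Lengths are in m, angles in rad, forces in N, time in s.
With the tool pointing down it reaches from about 0.375 to 0.925 m from the base axis. Payload 5.7 kg.
Tool frame: the origin (TCP) lies midway between the tips of the shut fingers; the grasp point (between the pads) lies 19 mm behind it; z points along the fingers, y is the direction in which the jaws open and shut (so a half turn about z gives the same grasp; the last joint's range is limited). The gripper opens to 88 mm and grips with 3 to 60 N. Pads are 20 mm wide; open, the fingers measure 115 mm over their backs; the gripper's body (75 mm by 178 mm) begins 61 mm behind the grasp point.
Start: joints at [1.06, 0.359, 1.51, -0, 1.272, -0.115], TCP at [0.231, 0.554, 0.223] pointing down, gripper open.
Joint ranges: [-2.97, 2.97], [-1.01, 2.36], [0.21, 2.38], [-0.96, 4.11], [0.2, 2.71], [-2.98, 2.98]. Speed limits (rad/s): [2.39, 2.39, 3.14, 3.14, 3.14, 3.14].

## Interface

Orientations are given as a 3x3 rotation matrix whose columns are the frame's x, y, z axes.
In Python, from workcell import telemetry, imaging, workorder, finder gives the robot as it stands.
- The arm moves only by the shell command python3 -m crank 'ROWS' [FORCE]. ROWS is JSON, a list of rows, each a list of 7 numbers: the shift along the tool's x, y, z in m, then the turn, a rotation vector about the tool's x, y, z in rad, then the closure, from 0 (fully open) to 1 (shut). In form: [[dx, dy, dz, rx, ry, rz, claw], ...]. A call has 1 to 5 rows; each row shifts and turns the commanded pose from where the row before left it, along the tool's axes as they then stand; what a row does not reach is not made up. A row lasts 1/8 s, in which the tool goes at most 62.5 mm and 10.7 degrees, less where a joint would pass 70% of its speed; a pose out of reach is approached as far as the arm can. A call is refused whole if a number of a shift passes 0.0625 or a number of a turn 0.188, either way. A call with a gripper value outside its range is refused whole. The fingers move at their own pace and stop on an object; FORCE is the grip in N (left out, the last holds). Time passes only in rows, so rows that do not move let the fingers close. It gives the time, the measured TCP pose, the force and the opening at its end, in the units of the state.
- telemetry.sense(): the state, without advancing time (a new reading comes with each control period).
- imaging.capture(name): name is "scene" or "top" or "wrist"; returns a dict with "color" (480x640x3 uint8, red, green, blue), "vfov" (degrees; the focal length in pixels is half the picture's height over the tangent of half this angle, whatever the lens; pixels are square), "cx", "cy" (the principal point, pixels), "cam_to_world" (4x4, takes a point from camera to world coordinates). Camera axes: x right, y down, z forward; pixel columns grow to the right and rows downward; lengths in m; the calibration is good to about 2 mm. A picture is of the moment at which its call begins. There is no depth.
- workorder.hand_in(): hands the job in, once; it reports no verdict.
Trained networks look in the newest picture that a camera, given by its name, has taken for a name from the list of things; names that differ only in an ending like _2 or _b are one class to them, and where a whole thing is asked for, a point or a joint stands for the part that bears it (a point fixed in the world has none). Each returns a list of dicts, best first, with "conf" (0 to 1); they miss things now and then, are a little off and sometimes report something else, mostly with a low value. They report only what shows in the picture. A call takes as long as a camera call. They do not tell look-alikes from the thing itself.
- finder.recognise(camera, target): "point" ([column, row] in pixels, amid what is visible of it).
The state is a dict: "t": time; "joint_positions": joint angles; "qd": joint speeds; "effort": joint torques, N m; "tool_pos": TCP position; "orientation": TCP orientation; "force": force on the tool from outside, world axes, zero at the start; "wrist_torque": the same for the moment, N m; "opening": opening from 0.0 (shut) to 1.0 (fully open).
Only numpy, scipy, OpenCV 4.12 (cv2) and the standard library are available. Lean on these libraries where they do the work, as an engineer would, in place of code of your own. Each camera call takes 0.05 s, during which the arm holds its last target.

## Working session

There is one attempt and no reset: what is moved stays moved. The work goes in short steps, Python scripts to look and compute and a shell command to move; the robot and the scene stay as the last step left them, time stands still between calls to the robot, and variables do not carry over. Pictures are saved under pics/ and viewed, and the job is handed in when it is done.

```bash
mkdir -p pics; ls; cat > h.py <<'E'
import numpy as np, cv2
from workcell import telemetry, imaging, workorder, finder
def cap(n,fn=None):
    c=imaging.capture(n)
    if fn: cv2.imwrite('pics/'+fn,cv2.cvtColor(c['color'],cv2.COLOR_RGB2BGR))
    return c
def ray(c,p,z):
    f=240/np.tan(np.radians(c['vfov'])/2); T=np.array(c['cam_to_world'])
    d=T[:3,:3]@np.array([(p[0]-c['cx'])/f,(p[1]-c['cy'])/f,1]); o=T[:3,3]
    return o+d*(z-o[2])/d[2]
def proj(c,P):
    f=240/np.tan(np.radians(c['vfov'])/2); T=np.array(c['cam_to_world'])
    q=T[:3,:3].T@(np.array(P)-T[:3,3]); return np.array([c['cx']+f*q[0]/q[2],c['cy']+f*q[1]/q[2]])
E
python3 - <<'E'
from h import *
s=telemetry.sense()
for k,v in s.items(): print(k,np.round(v,3).tolist())
for n in ['top','scene']:
    c=cap(n,n+'0.png'); print(n,c['vfov'],c['cx'],c['cy'],np.round(c['cam_to_world'],3).tolist())
E
```

```text
pics
t 0.0
joint_positions [1.06, 0.36, 1.511, -0.0, 1.273, -0.115]
qd [0.002, -0.002, -0.0, -0.001, -0.001, 0.001]
effort [-0.001, -51.537, -27.073, 0.067, 0.035, -0.0]
tool_pos [0.231, 0.553, 0.222]
orientation [[-0.923, 0.386, -0.001], [0.386, 0.923, -0.002], [0.0, -0.002, -1.0]]
force [-0.237, 0.065, -0.049]
wrist_torque [-0.004, -0.011, -0.017]
opening 0.998
top 49.166913188972494 324.10225605030047 238.35778967305788 [[-0.008, -0.997, 0.079, 0.357], [-1.0, 0.007, -0.013, 0.011], [0.012, -0.079, -0.997, 1.047], [0.0, 0.0, 0.0, 1.0]]
scene 43.38977383485376 319.87953252198434 238.37095094440133 [[-0.782, 0.401, -0.477, 1.04], [0.623, 0.49, -0.609, 0.778], [-0.011, -0.774, -0.634, 0.855], [0.0, 0.0, 0.0, 1.0]]
```

View pics/top0.png

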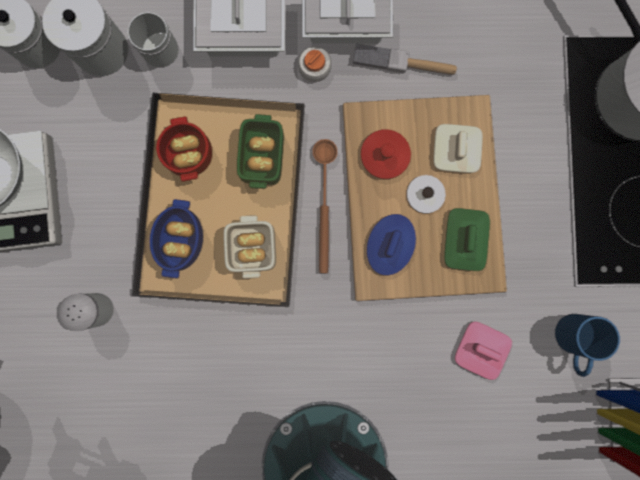

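View pics/scene0.png

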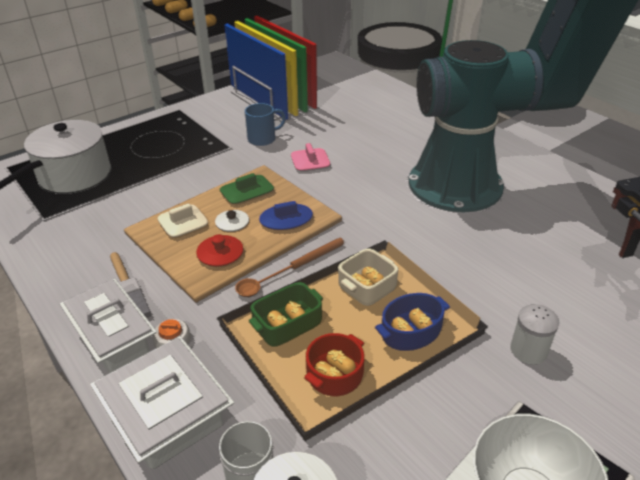

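```bash
cat >> h.py <<'E'
def masks(c):
    hsv=cv2.cvtColor(c['color'],cv2.COLOR_RGB2HSV); H,S,V=[hsv[...,i].astype(int) for i in range(3)]
    return dict(red=((H<5)|(H>172))&(S>150)&(V>50), blue=(H>105)&(H<130)&(S>110), green=(H>45)&(H<85)&(S>80),
      cream=(H>15)&(H<35)&(S>18)&(S<75)&(V>140))
def comps(m,amin=300):
    n,l,st,ce=cv2.connectedComponentsWithStats(m.astype(np.uint8))
    return [(l==i) for i in range(1,n) if st[i,4]>=amin]
E
python3 - <<'E'
from h import *
c=cap('top')
im=cv2.cvtColor(c['color'],cv2.COLOR_RGB2BGR)
cv2.imwrite('pics/zl.png',cv2.resize(im[85:310,130:310],None,fx=2.6,fy=2.6,interpolation=cv2.INTER_CUBIC))
cv2.imwrite('pics/zr.png',cv2.resize(im[85:310,335:515],None,fx=2.6,fy=2.6,interpolation=cv2.INTER_CUBIC))
for k,m in masks(c).items():
    for q in comps(m,250):
        ys,xs=np.nonzero(q); 
        if ys.mean()>310: continue
        cn=max(cv2.findContours(q.astype(np.uint8),0,1)[0],key=cv2.contourArea)
        z=0.065 if xs.mean()<320 else 0.03
        P=np.array([ray(c,p,z)[:2] for p in cv2.convexHull(cn)[:,0]],np.float32)*1000
        r=cv2.minAreaRect(P)
        print(k,len(xs),np.round([xs.mean(),ys.mean()]),np.round(r[0],1),np.round(r[1],1),round(r[2],1))
E
```

```text
red 1241 [179. 148.] [608.2 263.3] [108.  96.] 50.2
red 1810 [385. 154.] [ 604.7 -124.6] [95.3 94.9] 44.1
blue 673 [173. 243.] [437.9 278.8] [ 87.7 142.1] 81.5
blue 263 [170. 233.] [452.5 284.4] [55.  53.7] 10.2
blue 1883 [391. 244.] [ 425.7 -132.3] [ 90.5 112.4] 44.5
green 869 [259. 153.] [609.6 118.6] [ 81.7 125.9] 85.9
green 2146 [467. 239.] [ 434.4 -281. ] [ 80.9 117. ] 83.3
cream 1516 [455. 147.] [ 616.6 -269.1] [94.2 94.2] 84.7
cream 1249 [247. 248.] [421.8 138.6] [116.6  93.4] 0.4
```

View pics/zl.png

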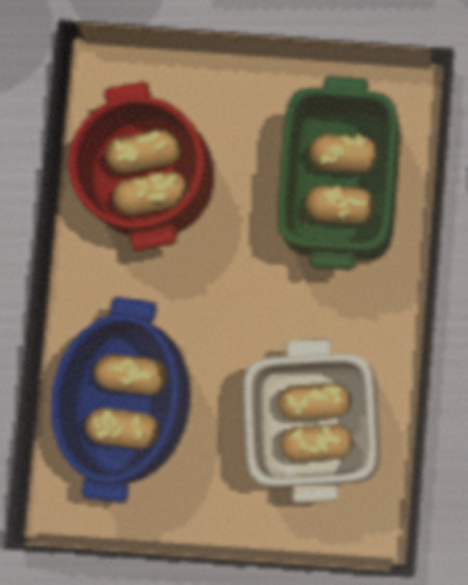

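View pics/zr.png

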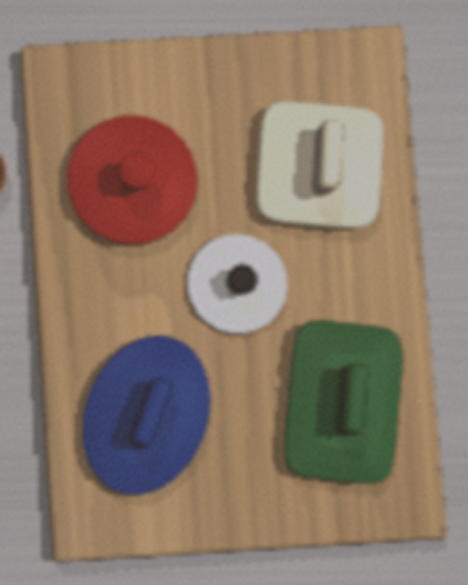

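```bash
cat >> h.py <<'E'
from scipy.spatial.transform import Rotation as Ro
def plan(pos,yaw,step=0.055,n=None,claw=None):
    """rows from measured pose to pos(m), yaw(deg) pointing down"""
    s=telemetry.sense(); p=np.array(s['tool_pos']); R=np.array(s['orientation'])
    pos=np.array(pos,float); y=np.radians(yaw)
    Rt=np.array([[np.cos(y),np.sin(y),0],[np.sin(y),-np.cos(y),0],[0,0,-1]])
    rv=Ro.from_matrix(R.T@Rt).as_rotvec()
    k=n or int(max(1,np.ceil(np.linalg.norm(pos-p)/step),np.ceil(np.linalg.norm(rv)/0.17)))
    out=[]
    dr=np.round(rv/k,3)
    for i in range(k):
        d=np.round(R.T@((p+(pos-p)/(k-i))-p),4)
        if i==k-1: dr=np.round(Ro.from_matrix(R.T@Rt).as_rotvec(),3)
        p=p+R@d; out.append(d.tolist()+dr.tolist()); R=R@Ro.from_rotvec(dr).as_matrix()
    for i in range(0,k,5): print('['+','.join('['+','.join('%g'%v for v in r)+',%g]'%(claw or 0) for r in out[i:i+5])+']')
def st():
    s=telemetry.sense(); R=np.array(s['orientation'])
    print('t',round(s['t'],2),'pos',np.round(s['tool_pos'],4),'yaw',round(np.degrees(np.arctan2(R[1,0],R[0,0])),2),'z',np.round(R[:,2],3),'F',np.round(s['force'],1),'op',round(s['opening'],3),'q6',round(s['joint_positions'][5],2))
E
python3 - <<'E'
from h import *
plan([0.45,0.20,0.40],180)
E
```

```text
[[-0.0376,-0.0269,-0.0197,-0,-0,-0.044,0],[-0.0363,-0.0285,-0.0198,-0,-0,-0.044,0],[-0.0351,-0.03,-0.0197,-0,-0,-0.044,0],[-0.0337,-0.0316,-0.0198,-0,-0,-0.044,0],[-0.0323,-0.033,-0.0197,-0,-0,-0.044,0]]
[[-0.0308,-0.0344,-0.0198,-0,-0,-0.044,0],[-0.0293,-0.0357,-0.0197,-0,-0,-0.044,0],[-0.0276,-0.037,-0.0198,-0,-0,-0.044,0],[-0.026,-0.0381,-0.0197,-0.001,-0.001,-0.044,0]]
```

```bash
python3 -m crank '[[-0.0376,-0.027,-0.02,0,0,-0.044,0],[-0.036,-0.0285,-0.02,0,0,-0.044,0],[-0.035,-0.03,-0.02,0,0,-0.044,0],[-0.034,-0.0315,-0.02,0,0,-0.044,0],[-0.032,-0.033,-0.02,0,0,-0.044,0]]' && python3 -m crank '[[-0.031,-0.0345,-0.02,0,0,-0.044,0],[-0.029,-0.036,-0.02,0,0,-0.044,0],[-0.0275,-0.037,-0.02,0,0,-0.044,0],[-0.026,-0.038,-0.02,0,0,-0.044,0]]'
python3 - <<'E'
from h import *
st(); c=cap('wrist','w1.png'); print(c['vfov'],np.round(c['cam_to_world'],3).tolist())
E
```

```text
t: 0.78
tool_pos: [0.3529, 0.3559, 0.3231]
orientation: [[-0.985, 0.173, -0.0], [0.173, 0.985, -0.0], [0.0, -0.0, -1.0]]
force: [0.4, -0.3, -0.4]
opening: 0.998
t: 1.27
tool_pos: [0.4498, 0.1987, 0.4031]
orientation: [[-1.0, -0.002, -0.0], [-0.002, 1.0, -0.0], [0.0, -0.0, -1.0]]
force: [0.5, 0.3, -0.1]
opening: 0.997
t 1.27 pos [0.4498 0.1987 0.4031] yaw -179.9 z [-0. -0. -1.] F [ 0.5  0.3 -0.1] op 0.997 q6 -1.3
60.22987976692224 [[-0.001, 0.956, 0.295, 0.369], [1.0, 0.001, 0.0, 0.198], [-0.0, 0.295, -0.956, 0.565], [0.0, 0.0, 0.0, 1.0]]
```

View pics/w1.png

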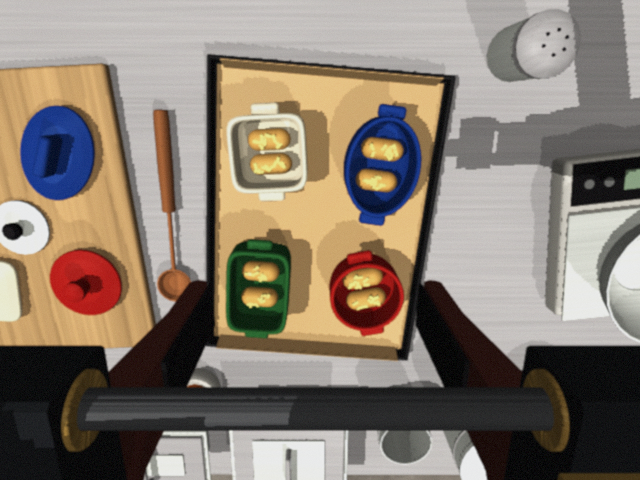

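```bash
cat > fit.py <<'E'
from h import *
from scipy.optimize import minimize
def outline(kind,off=0,n=160):
    t=np.linspace(0,2*np.pi,n,endpoint=False)
    if kind in('round','oval'):
        a,b=(50,50) if kind=='round' else (62,46)
        return np.c_[(a-off)*np.cos(t),(b-off)*np.sin(t)]/1000
    a,b=(47,47) if kind=='square' else (60,42)
    a-=off;b-=off; c=20
    u=np.linspace(-1,1,n//4)
    return np.r_[np.c_[(a-c)*u,b+0*u],np.c_[(a-c)*u,-b+0*u],np.c_[a+0*u,(b-c)*u],np.c_[-a+0*u,(b-c)*u]]/1000
def projN(c,P):
    f=240/np.tan(np.radians(c['vfov'])/2); T=np.array(c['cam_to_world'])
    q=(P-T[:3,3])@T[:3,:3]; return np.c_[c['cx']+f*q[:,0]/q[:,2],c['cy']+f*q[:,1]/q[:,2]]
def dts(c):
    im=cv2.GaussianBlur(c['color'],(3,3),0); e=np.zeros(im.shape[:2],np.uint8)
    for i in range(3): e|=cv2.Canny(np.ascontiguousarray(im[...,i]),40,90)
    return cv2.distanceTransform(255-e,cv2.DIST_L2,5),e
def curves(kind,what):
    o=outline(kind)
    if what=='dish':
        o=o[~((np.abs(o[:,1])<0.022)&(np.abs(o[:,0])>0.03))]
        i=outline(kind,6)
        return [(o,0.055),(i,0.055)]
    L=[(o,0.0115)]
    if kind!='round':
        u=np.linspace(-1,1,30); b=np.r_[np.c_[.026*u,.008+0*u],np.c_[.026*u,-.008+0*u],np.c_[.026+0*u[::3],.008*u[::3]],np.c_[-.026+0*u[::3],.008*u[::3]]]
        L.append((b,0.046))
    else:
        t=np.linspace(0,6.28,40); L.append((.014*np.c_[np.cos(t),np.sin(t)],0.046))
    return L
def pts(kind,what,v):
    x,y,z,a=v; ca,sa=np.cos(a),np.sin(a)
    return np.vstack([np.c_[x+p[:,0]*ca-p[:,1]*sa,y+p[:,0]*sa+p[:,1]*ca,z+h+0*p[:,0]] for p,h in curves(kind,what)])
def fit(views,kind,what,v0,z=None,tr=5):
    def cost(w):
        v=np.array([w[0],w[1],w[2] if z is None else z,w[3]]); P=pts(kind,what,v); s=0
        for c,d in views:
            q=projN(c,P).astype(np.float32)
            k=cv2.remap(d,q[:,0].reshape(-1,1),q[:,1].reshape(-1,1),cv2.INTER_LINEAR,borderValue=9)
            s+=np.minimum(k,tr).mean()
        return s/len(views)
    best=None
    for dx in(-.004,0.004):
        for dy in(-.004,.004):
            for da in(-.07,.07):
                w0=np.array(v0)+[dx,dy,0,da]
                S=np.vstack([w0]+[w0+np.eye(4)[i]*[.006,.006,.008,.08][i] for i in range(4)])
                r=minimize(cost,w0,method='Nelder-Mead',options=dict(initial_simplex=S,xatol=1e-5,fatol=1e-4,maxiter=600))
                if best is None or r.fun<best.fun: best=r
    w=best.x.copy(); 
    if z is not None: w[2]=z
    return w,best.fun
def draw(im,c,kind,what,v,col=(255,0,255)):
    for q in projN(c,pts(kind,what,v)): 
        if 0<=q[0]<640 and 0<=q[1]<480: im[int(round(q[1])),int(round(q[0]))]=col
I={'dish':dict(round=[.608,.263,.008,.15],oval=[.443,.281,.008,-.15],square=[.422,.139,.008,0],oblong=[.61,.119,.008,-.05]),
 'lid':dict(round=[.605,-.125,.018,0],oval=[.426,-.132,.018,-.35],square=[.613,-.268,.018,-.05],oblong=[.434,-.281,.018,-.08])}
E
cat > survey.py <<'E'
from fit import *
t=cap('top');s=cap('scene');w=cap('wrist')
for c,n in((t,'top0'),(s,'scene0')): c['color']=cv2.cvtColor(cv2.imread(f'pics/{n}.png'),cv2.COLOR_BGR2RGB)
V={n:(c,dts(c)[0]) for n,c in(('top',t),('scene',s),('wrist',w))}
ims={n:cv2.cvtColor(V[n][0]['color'],cv2.COLOR_RGB2BGR) for n in V}
for what in I:
    for k in I[what]:
        vs=['top','scene']+(['wrist'] if what=='dish' else [])
        v,f=fit([V[n] for n in vs],k,what,I[what][k])
        print(what,k,'joint',np.round(v[:3]*1000,1),round(np.degrees(v[3]),1),round(f,2), end=' | ')
        zz=.004 if what=='dish' else .02
        for n in vs:
            u,g=fit([V[n]],k,what,v,z=v[2]); print(n,np.round(u[:2]*1000,1),round(np.degrees(u[3]),1),round(g,2),end='; ')
            draw(ims[n],V[n][0],k,what,v)
        print()
for n,(a,b,c_,d) in dict(top=(85,310,130,520),scene=(160,420,120,490),wrist=(40,360,200,460)).items():
    q=ims[n][a:b,c_:d]; f=min(800/q.shape[1],600/q.shape[0]); cv2.imwrite(f'pics/f_{n}.png',cv2.resize(q,None,fx=f,fy=f,interpolation=cv2.INTER_NEAREST))
E
python3 survey.py
```

```text
dish round joint [613.9 268.    2.6] 3.3 0.27 | top [613.7 268.2] 3.4 0.26; scene [613.9 268.1] 3.2 0.25; wrist [614.3 267.7] 0.2 0.26; 
dish oval joint [439.6 281.4   1.9] -7.3 0.27 | top [439.4 281.6] -7.7 0.21; scene [439.5 281.5] -7.5 0.22; wrist [440.2 281.1] -8.1 0.32; 
dish square joint [423.  140.1   2.2] 2.7 0.36 | top [423.1 140.2] 2.4 0.34; scene [422.6 140.5] 3.1 0.21; wrist [423.1 139.7] 2.8 0.48; 
dish oblong joint [608.  120.2   4.1] -4.3 0.67 | top [622.5 118.9] -4.5 0.55; scene [608.2 118.4] -6.1 0.61; wrist [608.1 120.8] -4.2 0.59; 
lid round joint [ 605.3 -125.7   15.8] 13.8 0.58 | top [ 605.4 -125.6] 13.3 0.73; scene [ 605. -126.] 17.9 0.43; 
lid oval joint [ 425.6 -133.5   14.1] -21.8 0.51 | top [ 425.8 -133.7] -22.4 0.62; scene [ 424.4 -133.1] -23.2 0.38; 
lid square joint [ 616.6 -269.5   15.8] -4.6 0.52 | top [ 617.  -269.7] -4.4 0.64; scene [ 616. -269.] -4.9 0.36; 
lid oblong joint [ 434.5 -282.3   13.7] -6.7 0.79 | top [ 434.3 -282.2] -6.4 0.99; scene [ 434.1 -287.4] -5.6 0.48;
```

View pics/f_top.png

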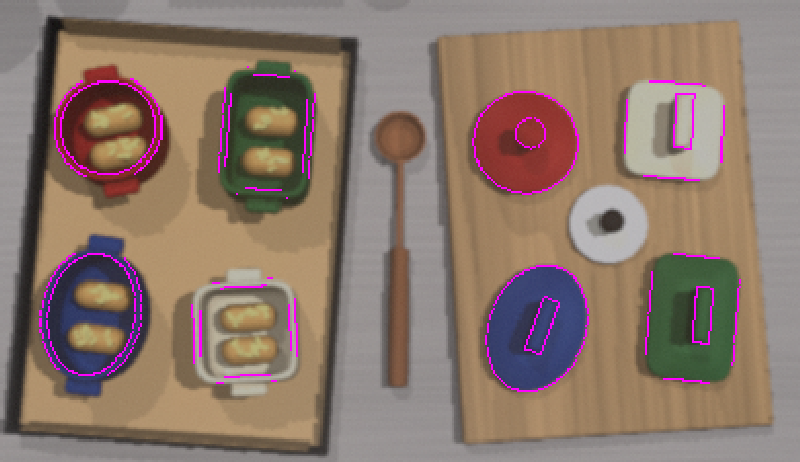

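View pics/f_wrist.png

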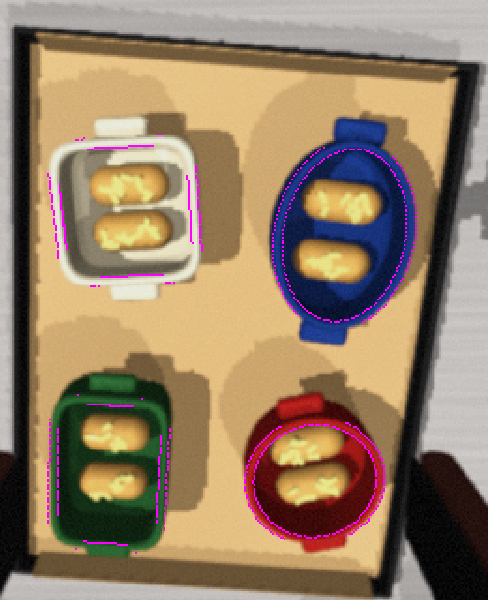

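```bash
python3 - <<'E'
from h import *
plan([0.45,-0.20,0.40],180)
E
```

```text
[[-0.0002,-0.05,0.0003,0,-0,-0,0],[-0.0002,-0.05,0.0003,0,-0,-0,0],[-0.0001,-0.05,0.0003,0,-0,-0,0],[-0.0002,-0.0499,0.0003,0,-0,-0,0],[-0.0001,-0.05,0.0003,0,-0,-0,0]]
[[-0.0002,-0.0499,0.0003,0,-0,-0,0],[-0.0001,-0.05,0.0003,0,-0,-0,0],[-0.0002,-0.0499,0.0003,0,-0,-0.002,0]]
```

```bash
cat > z.py <<'E'
from fit import *
w=cap('wrist'); V=(w,dts(w)[0]); im=cv2.cvtColor(w['color'],cv2.COLOR_RGB2BGR)
cv2.imwrite('pics/w2raw.png',im); np.save('w2.npy',w,allow_pickle=True)
F=dict(round=[.6139,.268,.0026,.15],oval=[.4396,.2814,.0019,-.128],square=[.423,.1401,.0022,.047],oblong=[.608,.1202,.0041,-.075])
big=cv2.resize(im,None,fx=6,fy=6,interpolation=cv2.INTER_CUBIC)
for k,v in F.items():
    for q in projN(w,pts(k,'dish',v)): cv2.circle(big,tuple(np.int32((q+.5)*6)),2,(255,0,255),-1)
tiles=[]
for k,v in F.items():
    q=(projN(w,np.array([[v[0],v[1],.05]]))[0]*6).astype(int); tiles.append(cv2.resize(big[q[1]-330:q[1]+330,q[0]-330:q[0]+330],(400,300*400//400+0)) if 0 else cv2.resize(big[q[1]-330:q[1]+330,q[0]-330:q[0]+330],(400,400)))
cv2.imwrite('pics/t1.png',np.hstack(tiles[:2])); cv2.imwrite('pics/t2.png',np.hstack(tiles[2:]))
E
python3 z.py
```

```text
(no output)
```

View pics/t1.png

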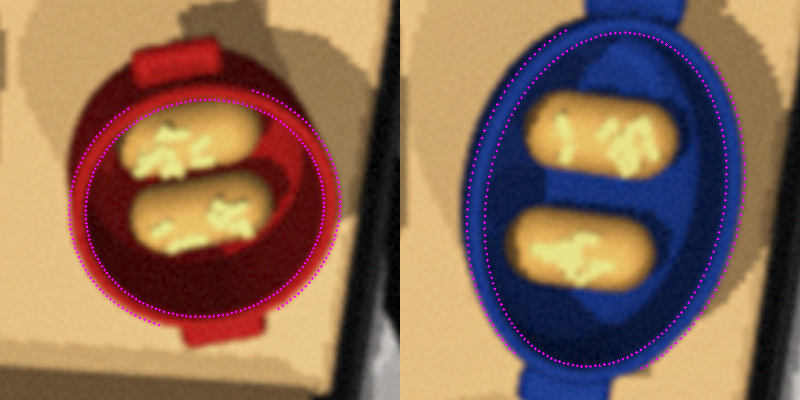

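View pics/t2.png

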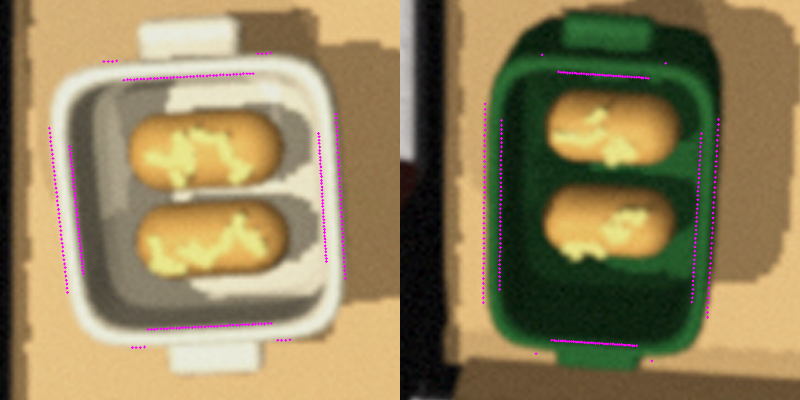

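```bash
python3 -m crank '[[0,-0.05,0,0,0,0,0],[0,-0.05,0,0,0,0,0],[0,-0.05,0,0,0,0,0],[0,-0.05,0,0,0,0,0],[0,-0.05,0,0,0,0,0]]' && python3 -m crank '[[0,-0.05,0,0,0,0,0.3],[0,-0.05,0,0,0,0,0.5],[0,-0.05,0,0,0,0,0.5],[0,0,0,0,0,0,0.5]]' 20
cat > lids.py <<'E'
from fit import *
st()
t=cap('top');s=cap('scene');w=cap('wrist')
for c,n in((t,'top0'),(s,'scene0')): c['color']=cv2.cvtColor(cv2.imread(f'pics/{n}.png'),cv2.COLOR_BGR2RGB)
V={n:(c,dts(c)[0]) for n,c in(('top',t),('scene',s),('wrist',w))}
I=dict(round=[.605,-.125,.0155,0],oval=[.426,-.133,.0155,-.37],square=[.616,-.269,.0155,-.08],oblong=[.434,-.282,.0155,-.11])
im=cv2.cvtColor(w['color'],cv2.COLOR_RGB2BGR); cv2.imwrite('pics/w3.png',im)
big=cv2.resize(im,None,fx=6,fy=6,interpolation=cv2.INTER_CUBIC); tiles=[]
for k in I:
    v,f=fit([V[n] for n in V],k,'lid',I[k]); u,g=fit([V['wrist']],k,'lid',v,z=v[2])
    print(k,np.round(v[:3]*1000,1),round(np.degrees(v[3]),1),round(f,2),'| wrist',np.round(u[:2]*1000,1),round(np.degrees(u[3]),1),round(g,2))
    for q in projN(w,pts(k,'lid',v)): cv2.circle(big,tuple(np.int32((q+.5)*6)),2,(255,0,255),-1)
    q=(projN(w,np.array([[v[0],v[1],.03]]))[0]*6).astype(int); q=np.clip(q,330,[3840-330,2880-330]); tiles.append(cv2.resize(big[q[1]-330:q[1]+330,q[0]-330:q[0]+330],(400,300)))
cv2.imwrite('pics/t3.png',np.vstack([np.hstack(tiles[:2]),np.hstack(tiles[2:])]))
E
python3 lids.py
```

```text
t: 2.15
tool_pos: [0.4488, -0.0497, 0.4019]
orientation: [[-1.0, -0.002, -0.001], [-0.002, 1.0, 0.001], [0.001, 0.001, -1.0]]
force: [0.4, -0.2, 0.0]
opening: 1.002
t: 2.65
tool_pos: [0.4495, -0.2012, 0.4014]
orientation: [[-1.0, 0.002, -0.002], [0.002, 1.0, 0.001], [0.002, 0.001, -1.0]]
force: [0.0, 0.6, -0.5]
opening: 0.587
t 2.65 pos [ 0.4495 -0.2012  0.4014] yaw 179.87 z [-0.002  0.001 -1.   ] F [ 0.   0.6 -0.5] op 0.587 q6 -2.13
round [ 605.4 -126.    15.5] -0.1 0.73 | wrist [ 605.5 -126.4] -4.5 1.0
oval [ 426.3 -133.1   14.4] -21.4 0.52 | wrist [ 426.7 -132.9] -21.5 0.48
square [ 616.8 -269.4   16.1] -5.2 0.69 | wrist [ 617.  -269.5] -5.5 1.02
oblong [ 434.9 -282.    15.8] -6.5 0.71 | wrist [ 435. -282.] -6.5 0.53
```

View pics/t3.png

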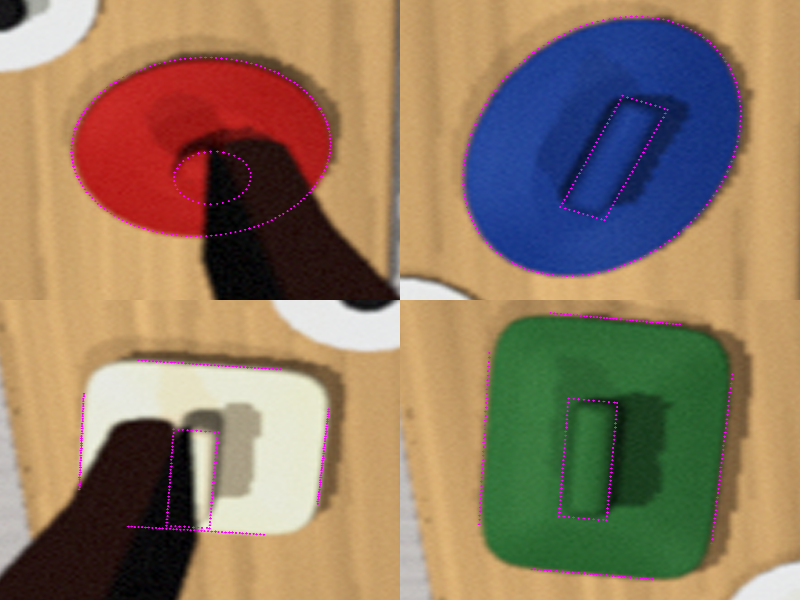

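```bash
python3 - <<'E'
from h import *
plan([0.4263,-0.1331,0.12],158.6,step=0.062)
E
```

```text
[[0.0046,0.0129,0.0564,0,-0,0.075,0],[0.0055,0.0126,0.0564,0,-0,0.075,0],[0.0064,0.0121,0.0565,0,-0,0.075,0],[0.0073,0.0116,0.0564,0,-0,0.075,0],[0.0082,0.011,0.0565,0.001,-0.001,0.075,0]]
```

```bash
python3 -m crank '[[0.0046,0.0129,0.0564,0,0,0.075,0.5],[0.0055,0.0126,0.0564,0,0,0.075,0.5],[0.0064,0.0121,0.0564,0,0,0.075,0.5],[0.0073,0.0116,0.0564,0,0,0.075,0.5],[0.0082,0.011,0.0564,0.001,-0.001,0.075,0.5]]' 20
python3 - <<'E'
from h import *
st(); plan([0.4263,-0.1331,0.041],158.6,n=4,claw=.5); c=cap('wrist','w4.png')
E
```

```text
t: 3.42
tool_pos: [0.4267, -0.1329, 0.1196]
orientation: [[-0.931, 0.366, 0.002], [0.366, 0.931, -0.002], [-0.002, -0.001, -1.0]]
force: [0.5, 0.0, 0.3]
opening: 0.498
t 3.42 pos [ 0.4267 -0.1329  0.1196] yaw 158.52 z [ 0.002 -0.002 -1.   ] F [0.5 0.  0.3] op 0.498 q6 -1.65
[[0.0001,-0.0001,0.0197,-0,0.001,-0,0.5],[0.0001,-0.0001,0.0196,-0,0.001,-0,0.5],[0.0001,-0,0.0197,-0,0.001,-0,0.5],[0.0001,-0.0001,0.0196,-0.001,-0.001,-0.001,0.5]]
```

View pics/w4.png

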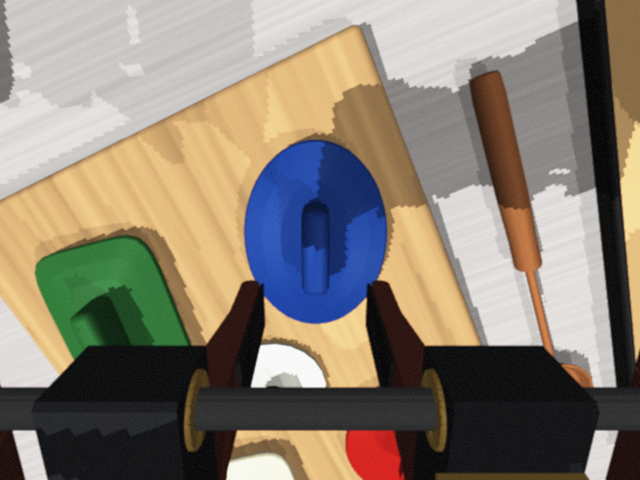

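```bash
python3 -m crank '[[0,0,0.02,0,0,0,0.5],[0,0,0.02,0,0,0,0.5],[0,0,0.02,0,0,0,0.5],[0,0,0.0185,0,0,0,0.5]]' 20 && python3 -m crank '[[0,0,0,0,0,0,1],[0,0,0,0,0,0,1],[0,0,0,0,0,0,1],[0,0,0,0,0,0,1]]' 25
```

```text
t: 3.98
tool_pos: [0.4277, -0.1344, 0.0428]
orientation: [[-0.932, 0.363, 0.002], [0.363, 0.932, -0.002], [-0.002, -0.001, -1.0]]
force: [0.0, 0.7, -0.0]
opening: 0.504
t: 4.47
tool_pos: [0.4276, -0.1354, 0.0431]
orientation: [[-0.931, 0.366, 0.002], [0.366, 0.931, -0.002], [-0.003, -0.001, -1.0]]
force: [1.5, 2.2, 7.5]
opening: 0.182
```

```bash
python3 -m crank '[[0,0,-0.02,0,0,0,1],[0,0,-0.04,0,0,0,1],[0,0,-0.04,0,0,0,1],[0,0,-0.03,0,0,0,1],[0,0,0,0,0,0,1]]' 25
cat > held.py <<'E'
import sys
from fit import *
k=sys.argv[1]; st()
s=telemetry.sense(); p=np.array(s['tool_pos']);R=np.array(s['orientation'])
c=cap('wrist',sys.argv[2]); d=dts(c)[0]
v0=[p[0],p[1],p[2]-float(sys.argv[3]) if len(sys.argv)>3 else p[2]-.0255,np.arctan2(-R[1,0],-R[0,0])]
v,f=fit([(c,d)],k,'lid',v0); u,g=fit([(c,d)],k,'lid',v,z=v0[2])
for w,e in((v,f),(u,g)): print('held',np.round(w[:3]*1000,1),'yaw',round(np.degrees(w[3]),2),'cost',round(e,2),'in tool mm',np.round(R.T@(w[:3]-p)*1000,1))
im=cv2.cvtColor(c['color'],cv2.COLOR_RGB2BGR); draw(im,c,k,'lid',u); cv2.imwrite('pics/'+sys.argv[2],im)
E
python3 held.py oval h1.png
python3 - <<'E'
from h import *
plan([0.4396,0.2814,0.16],172.4,step=0.06,claw=1)
E
```

```text
t: 5.1
tool_pos: [0.4282, -0.136, 0.1742]
orientation: [[-0.931, 0.366, 0.005], [0.366, 0.931, -0.004], [-0.006, -0.002, -1.0]]
force: [0.7, 0.3, -2.7]
opening: 0.178
t 5.1 pos [ 0.4282 -0.136   0.1742] yaw 158.53 z [ 0.005 -0.004 -1.   ] F [ 0.7  0.3 -2.7] op 0.178 q6 -1.66
held [ 426.8 -135.4  142.9] yaw -20.94 cost 1.38 in tool mm [ 1.6  0.1 31.3]
held [ 426.5 -135.5  148.7] yaw -22.12 cost 1.84 in tool mm [ 1.8 -0.2 25.5]
[[0.0201,0.0561,0.0017,-0,0,-0.035,1],[0.0182,0.0567,0.0017,-0,0,-0.035,1],[0.0162,0.0573,0.0017,-0,0,-0.035,1],[0.0141,0.0579,0.0017,-0,0,-0.035,1],[0.0121,0.0583,0.0017,-0,0,-0.035,1]]
[[0.0101,0.0587,0.0016,-0,0,-0.035,1],[0.008,0.0591,0.0017,-0.002,0.003,-0.032,1]]
```

View pics/h1.png

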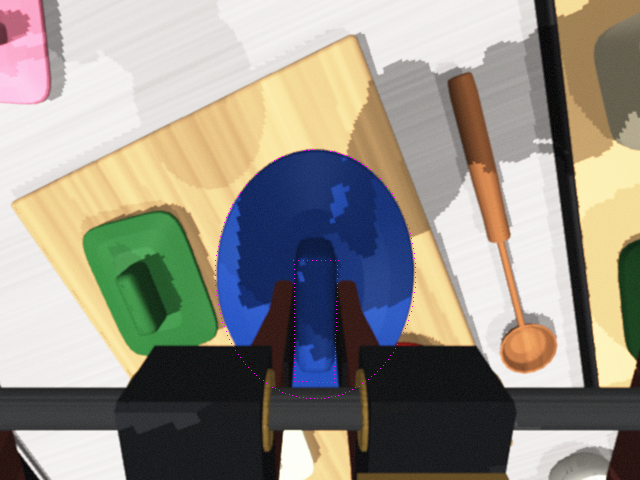

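```bash
python3 -m crank '[[0.02,0.0561,0,0,0,-0.035,1],[0.0182,0.0567,0,0,0,-0.035,1],[0.0162,0.0573,0,0,0,-0.035,1],[0.0141,0.0579,0,0,0,-0.035,1],[0.012,0.0583,0,0,0,-0.035,1]]' && python3 -m crank '[[0.01,0.0587,0.005,0,0,-0.035,1],[0.007,0.0591,0.005,-0.002,0.003,-0.032,1],[0,0,0,0,0,0,1]]'
python3 held.py oval h2.png .0275
python3 - <<'E'
from h import *
plan([0.4415,0.2811,0.11],172.4,n=2,claw=1)
E
```

```text
t: 5.78
tool_pos: [0.4344, 0.164, 0.17]
orientation: [[-0.98, 0.197, -0.002], [0.197, 0.98, -0.002], [0.002, -0.003, -1.0]]
force: [-0.2, -0.5, -2.7]
opening: 0.183
t: 6.15
tool_pos: [0.4394, 0.2846, 0.1593]
orientation: [[-0.992, 0.128, -0.005], [0.128, 0.992, 0.001], [0.005, 0.0, -1.0]]
force: [0.4, 0.3, -2.3]
opening: 0.179
t 6.15 pos [0.4394 0.2846 0.1593] yaw 172.67 z [-0.005  0.001 -1.   ] F [ 0.4  0.3 -2.3] op 0.179 q6 -1.0
held [437.4 284.6 128.6] yaw -6.94 cost 1.36 in tool mm [ 1.8 -0.3 30.7]
held [437.3 284.6 131.8] yaw -6.65 cost 1.62 in tool mm [ 1.9 -0.3 27.5]
[[-0.0015,-0.0004,0.0247,-0.001,-0.003,0.002,1],[-0.0014,-0.0003,0.0247,-0,-0.002,0.001,1]]
```

View pics/h2.png

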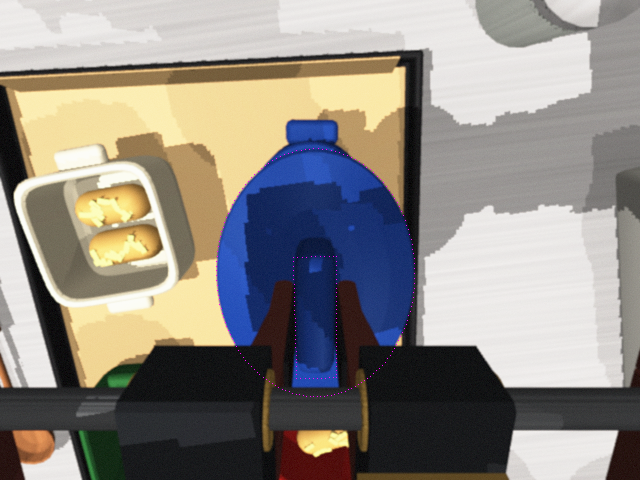

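```bash
python3 - <<'E'
from h import *
for i in range(4): st(); cap('wrist')
E
```

```text
t 6.2 pos [0.439  0.2822 0.1594] yaw 172.59 z [-0.005 -0.001 -1.   ] F [-0.4 -0.2 -2. ] op 0.18 q6 -1.0
t 6.25 pos [0.4389 0.2809 0.1597] yaw 172.49 z [-0.006 -0.001 -1.   ] F [-0.7  0.6 -1.7] op 0.178 q6 -1.0
t 6.3 pos [0.4392 0.2801 0.1601] yaw 172.4 z [-0.005 -0.001 -1.   ] F [ 0.2  0.5 -1.9] op 0.18 q6 -1.0
t 6.35 pos [0.4395 0.2798 0.1605] yaw 172.34 z [-0.004 -0.001 -1.   ] F [-0.  -0.4 -2.8] op 0.177 q6 -1.0
```

```bash
python3 -m crank '[[-0.0018,0.0015,0.02,0,-0.004,0,1],[0,0,0.025,0,0,0,1],[0,0,0.015,0,0,0,1],[0,0,0,0,0,0,1],[0,0,0,0,0,0,1]]'
python3 - <<'E'
from h import *
st(); cap('top','top1.png');cap('scene','sc1.png'); cap('wrist','w5.png')
a=cv2.imread('pics/sc1.png')[200:400,320:520]; cv2.imwrite('pics/sc1z.png',cv2.resize(a,None,fx=3,fy=3))
E
```

```text
t: 7.02
tool_pos: [0.4431, 0.2826, 0.1022]
orientation: [[-0.991, 0.133, 0.003], [0.133, 0.991, 0.001], [-0.003, 0.001, -1.0]]
force: [0.2, 0.3, -1.4]
opening: 0.18
t 7.03 pos [0.4431 0.2826 0.1022] yaw 172.36 z [ 0.003  0.001 -1.   ] F [ 0.2  0.3 -1.4] op 0.18 q6 -1.0
```

View pics/sc1z.png

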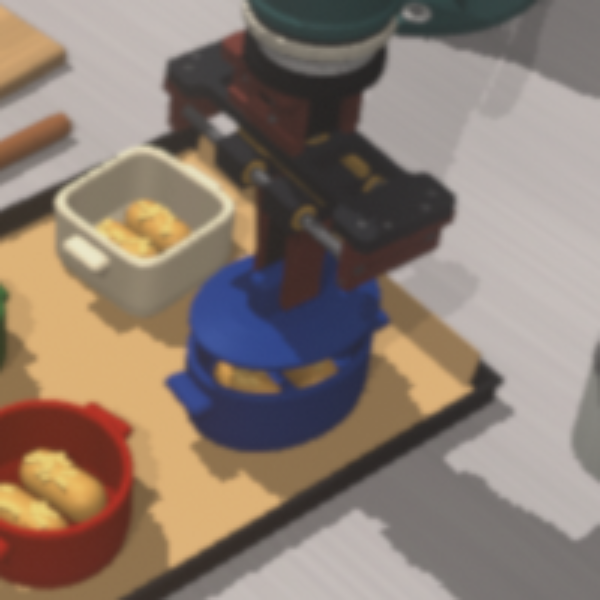

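View pics/w5.png

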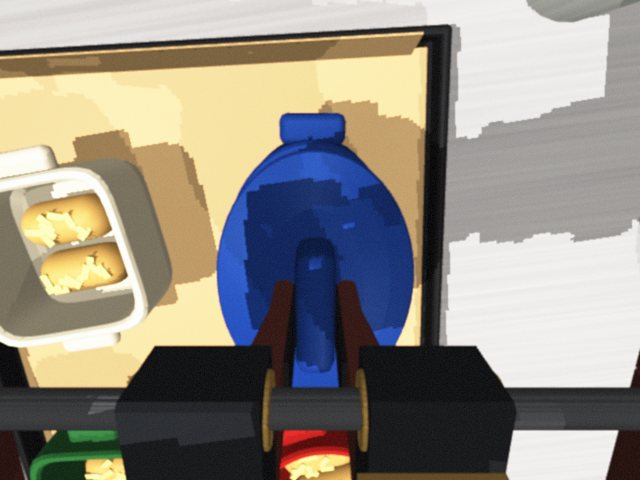

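```bash
python3 -m crank '[[0.001,-0.001,0.006,0,0,0,1],[0,0,0.006,0,0,0,1],[0,0,0.004,0,0,0,1],[0,0,0.002,0,0,0,1],[0,0,0,0,0,0,1]]'
```

```text
t: 7.8
tool_pos: [0.4413, 0.2818, 0.0834]
orientation: [[-0.991, 0.132, 0.001], [0.132, 0.991, 0.0], [-0.001, 0.001, -1.0]]
force: [0.3, 0.1, -2.1]
opening: 0.182
```

```bash
python3 -m crank '[[0,0,0.002,0,0,0,1],[0,0,0.002,0,0,0,1],[0,0,0.0015,0,0,0,1],[0,0,0,0,0,0,1]]'
```

```text
t: 8.3
tool_pos: [0.4414, 0.2819, 0.0782]
orientation: [[-0.991, 0.132, 0.002], [0.132, 0.991, 0.001], [-0.002, 0.001, -1.0]]
force: [-1.0, -0.5, -0.2]
opening: 0.182
```

```bash
python3 -m crank '[[0,0,0.001,0,0,0,1],[0,0,0,0,0,0,1]]';python3 -m crank '[[0,0,0.001,0,0,0,1],[0,0,0,0,0,0,1]]'
```

```text
t: 8.55
tool_pos: [0.4415, 0.2819, 0.0782]
orientation: [[-0.991, 0.132, 0.002], [0.132, 0.991, 0.001], [-0.002, 0.001, -1.0]]
force: [-3.1, -1.2, 10.9]
opening: 0.176
t: 8.8
tool_pos: [0.4415, 0.2819, 0.0781]
orientation: [[-0.991, 0.132, 0.003], [0.132, 0.991, 0.001], [-0.002, 0.001, -1.0]]
force: [-5.8, -3.2, 21.1]
opening: 0.183
```

```bash
python3 -m crank '[[0,0,-0.002,0,0,0,1],[0,0,0,0,0,0,0.7],[0,0,0,0,0,0,0.5],[0,0,0,0,0,0,0.5]]' && python3 -m crank '[[0,0,-0.02,0,0,0,0.5],[0,0,-0.05,0,0,0,0.5],[0,0,-0.04,0,0,0,0.5],[0,0,0,0,0,0,0.5],[0,0,0,0,0,0,0.5]]'
python3 - <<'E'
from h import *
st();cap('scene','sc2.png'); cap('wrist','w6.png')
a=cv2.imread('pics/sc2.png')[200:400,320:520]; b=cv2.imread('pics/w6.png'); cv2.imwrite('pics/c2.png',np.hstack([cv2.resize(a,(400,400)),cv2.resize(b[:400,100:500],(400,400))]))
plan([0.4349,-0.282,0.14],173.5,step=0.06,claw=.5)
E
```

```text
t: 9.3
tool_pos: [0.4414, 0.2818, 0.0779]
orientation: [[-0.991, 0.132, 0.002], [0.132, 0.991, 0.0], [-0.002, 0.001, -1.0]]
force: [-0.5, -1.0, -0.7]
opening: 0.477
t: 9.93
tool_pos: [0.4407, 0.2815, 0.1874]
orientation: [[-0.991, 0.132, 0.001], [0.132, 0.991, 0.0], [-0.001, 0.0, -1.0]]
force: [0.4, 0.3, 0.1]
opening: 0.502
t 9.93 pos [0.4407 0.2815 0.1874] yaw 172.39 z [ 0.001  0.    -1.   ] F [0.4 0.3 0.1] op 0.502 q6 -1.0
[[-0.0069,-0.0559,0.0047,-0,-0,-0.002,0.5],[-0.0068,-0.0559,0.0047,-0,-0,-0.002,0.5],[-0.0067,-0.0559,0.0047,-0,-0,-0.002,0.5],[-0.0066,-0.0559,0.0047,-0,-0,-0.002,0.5],[-0.0065,-0.056,0.0047,-0,-0,-0.002,0.5]]
[[-0.0064,-0.056,0.0047,-0,-0,-0.002,0.5],[-0.0063,-0.056,0.0047,-0,-0,-0.002,0.5],[-0.0062,-0.056,0.0047,-0,-0,-0.002,0.5],[-0.0061,-0.056,0.0047,-0,-0,-0.002,0.5],[-0.0059,-0.0559,0.0047,-0.001,-0.001,-0.001,0.5]]
```

View pics/c2.png

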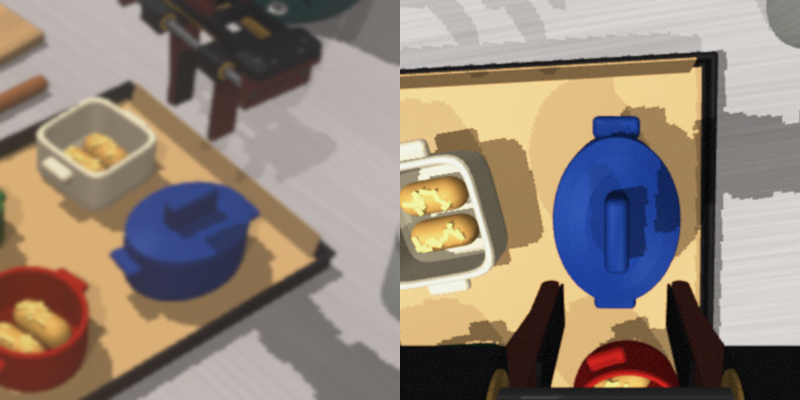

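```bash
python3 -m crank '[[-0.0069,-0.056,0.0047,0,0,-0.002,0.5],[-0.0068,-0.056,0.0047,0,0,-0.002,0.5],[-0.0067,-0.056,0.0047,0,0,-0.002,0.5],[-0.0066,-0.056,0.0047,0,0,-0.002,0.5],[-0.0065,-0.056,0.0047,0,0,-0.002,0.5]]' && python3 -m crank '[[-0.0064,-0.056,0.0047,0,0,-0.002,0.5],[-0.0063,-0.056,0.0047,0,0,-0.002,0.5],[-0.0062,-0.056,0.0047,0,0,-0.002,0.5],[-0.0061,-0.056,0.0047,0,0,-0.002,0.5],[-0.006,-0.056,0.0047,-0.001,-0.001,-0.001,0.5]]' && python3 -m crank '[[0,0,0,0,0,0,0.5],[0,0,0,0,0,0,0.5],[0,0,0,0,0,0,0.5]]'
python3 - <<'E'
from h import *
st(); plan([0.4349,-0.282,0.043],173.5,n=4,claw=.5); cap('wrist','w7.png')
E
```

```text
t: 10.65
tool_pos: [0.4374, -0.0017, 0.1632]
orientation: [[-0.993, 0.122, -0.0], [0.122, 0.993, 0.001], [0.0, 0.001, -1.0]]
force: [2.0, 0.3, 0.2]
opening: 0.502
t: 11.28
tool_pos: [0.4351, -0.2831, 0.1392]
orientation: [[-0.993, 0.114, 0.001], [0.114, 0.993, 0.003], [-0.001, 0.003, -1.0]]
force: [1.4, -0.1, 0.9]
opening: 0.507
t: 11.65
tool_pos: [0.4357, -0.2801, 0.1403]
orientation: [[-0.994, 0.112, 0.002], [0.112, 0.994, 0.003], [-0.001, 0.003, -1.0]]
force: [0.8, 0.9, -0.9]
opening: 0.502
t 11.65 pos [ 0.4357 -0.2801  0.1403] yaw 173.55 z [ 0.002  0.003 -1.   ] F [ 0.8  0.9 -0.9] op 0.502 q6 -2.17
[[0.0002,-0.0006,0.0243,0.001,0,0,0.5],[0.0002,-0.0005,0.0243,0.001,0,0,0.5],[0.0001,-0.0005,0.0243,0.001,0,0,0.5],[0.0002,-0.0006,0.0244,0,0.001,0.001,0.5]]
```

View pics/w7.png

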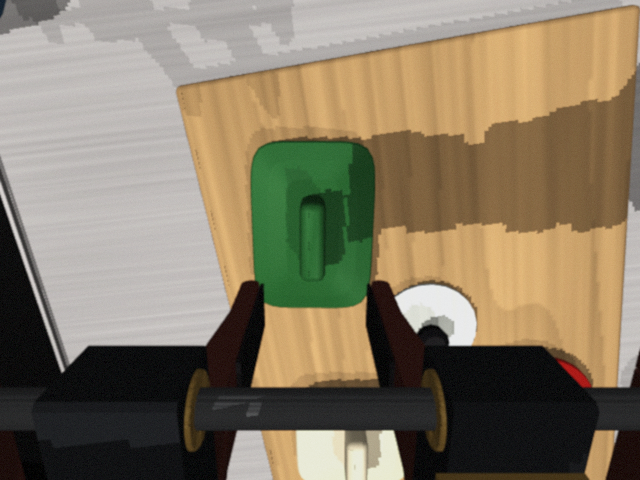

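```bash
python3 -m crank '[[0,-0.001,0.025,0.001,0,0,0.5],[0,-0.001,0.025,0.001,0,0,0.5],[0,0,0.025,0,0,0,0.5],[0,0,0.022,0,0,0,0.5],[0,0,0,0,0,0,0.5]]' 25 && python3 -m crank '[[0,0,0,0,0,0,1],[0,0,0,0,0,0,1],[0,0,0,0,0,0,1],[0,0,0,0,0,0,1]]' 25 && python3 -m crank '[[0,0,-0.02,0,0,0,1],[0,0,-0.04,0,0,0,1],[0,0,-0.04,0,0,0,1],[0,0,-0.03,0,0,0,1],[0,0,0,0,0,0,1]]' 25
python3 held.py oblong h3.png .0275
python3 - <<'E'
from h import *
plan([0.608,0.1202,0.17],175.5,step=0.055,claw=1)
E
```

```text
t: 12.32
tool_pos: [0.4353, -0.2819, 0.0428]
orientation: [[-0.994, 0.112, 0.0], [0.112, 0.994, 0.002], [0.0, 0.002, -1.0]]
force: [-0.5, -0.1, 0.1]
opening: 0.503
t: 12.82
tool_pos: [0.4366, -0.2838, 0.0445]
orientation: [[-0.993, 0.114, 0.004], [0.114, 0.993, -0.001], [-0.004, -0.0, -1.0]]
force: [-0.5, 1.6, 6.3]
opening: 0.182
t: 13.45
tool_pos: [0.4371, -0.285, 0.1757]
orientation: [[-0.994, 0.114, 0.006], [0.114, 0.994, -0.004], [-0.007, -0.003, -1.0]]
force: [-0.4, -0.3, -2.6]
opening: 0.182
t 13.45 pos [ 0.4371 -0.285   0.1757] yaw 173.48 z [ 0.006 -0.004 -1.   ] F [-0.4 -0.3 -2.6] op 0.182 q6 -2.17
held [ 435.9 -285.2  143.2] yaw -6.53 cost 1.06 in tool mm [ 1.3 -0.3 32.5]
held [ 431.8 -284.8  148.2] yaw -7.3 cost 1.8 in tool mm [ 5.4 -0.3 27.5]
[[-0.0156,0.0526,0.0005,-0,0.001,-0.004,1],[-0.0158,0.0526,0.0005,-0,0.001,-0.004,1],[-0.016,0.0525,0.0005,-0,0.001,-0.004,1],[-0.0163,0.0525,0.0004,-0,0.001,-0.004,1],[-0.0165,0.0524,0.0004,-0,0.001,-0.004,1]]
[[-0.0166,0.0523,0.0004,-0,0.001,-0.004,1],[-0.0169,0.0523,0.0004,-0,0.001,-0.004,1],[-0.0171,0.0522,0.0004,-0.001,-0.003,-0.007,1]]
```

View pics/h3.png

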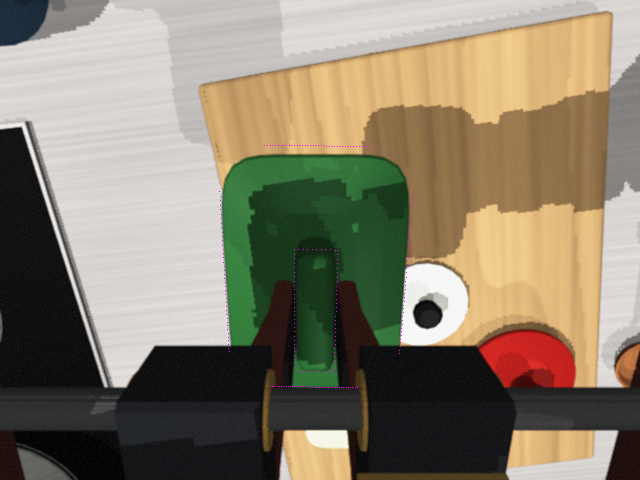

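```bash
python3 -m crank '[[-0.0156,0.0526,0,0,0.001,-0.004,1],[-0.0158,0.0526,0,0,0.001,-0.004,1],[-0.016,0.0525,0,0,0.001,-0.004,1],[-0.0163,0.0525,0,0,0.001,-0.004,1],[-0.0165,0.0524,0,0,0.001,-0.004,1]]' && python3 -m crank '[[-0.0166,0.0523,0,0,0.001,-0.004,1],[-0.0169,0.0523,0,0,0.001,-0.004,1],[-0.0171,0.0522,0,-0.001,-0.003,-0.007,1],[0,0,0,0,0,0,1],[0,0,0,0,0,0,1]]' && python3 -m crank '[[0,0,0.02,0,0,0,1],[0,0,0.03,0,0,0,1],[0,0,0.02,0,0,0,1],[0,0,0,0,0,0,1],[0,0,0,0,0,0,1]]'
python3 - <<'E'
from h import *
st(); plan([0.6096,0.1201,0.085],175.6,n=3,claw=1);cap('scene','sc3.png'); cap('wrist','w8.png')
a=cv2.imread('pics/sc3.png')[200:400,200:400]; b=cv2.imread('pics/w8.png'); cv2.imwrite('pics/c3.png',np.hstack([cv2.resize(a,(400,400)),cv2.resize(b[:400,100:500],(400,400))]))
E
```

```text
t: 14.12
tool_pos: [0.5424, -0.0293, 0.1714]
orientation: [[-0.996, 0.094, -0.006], [0.094, 0.996, 0.0], [0.006, -0.0, -1.0]]
force: [1.3, -0.6, -2.5]
opening: 0.179
t: 14.75
tool_pos: [0.6062, 0.1201, 0.1714]
orientation: [[-0.997, 0.078, -0.005], [0.078, 0.997, -0.0], [0.005, -0.001, -1.0]]
force: [-0.6, 0.3, -2.6]
opening: 0.18
t: 15.38
tool_pos: [0.6078, 0.1196, 0.104]
orientation: [[-0.997, 0.08, -0.001], [0.08, 0.997, 0.001], [0.001, 0.001, -1.0]]
force: [0.7, 0.5, -3.0]
opening: 0.179
t 15.38 pos [0.6078 0.1196 0.104 ] yaw 175.41 z [-0.001  0.001 -1.   ] F [ 0.7  0.5 -3. ] op 0.179 q6 -1.41
[[-0.0006,0.0002,0.0063,0,-0,-0.001,1],[-0.0006,0.0002,0.0063,0,-0,-0.001,1],[-0.0006,0.0002,0.0064,0.001,-0.001,-0.001,1]]
```

View pics/c3.png

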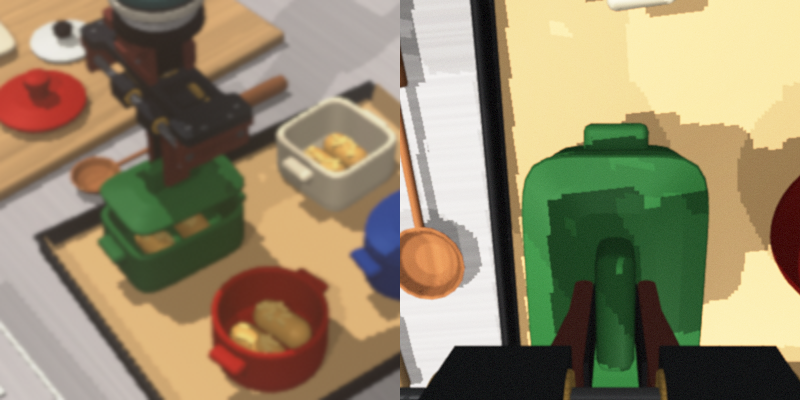

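```bash
python3 -m crank '[[-0.001,0.0005,0.006,0,0,-0.002,1],[-0.0005,0,0.006,0,0,0,1],[0,0,0.004,0,0,0,1],[0,0,0.003,0,0,0,1],[0,0,0,0,0,0,1]]' && python3 -m crank '[[0,0,0.002,0,0,0,1],[0,0,0.002,0,0,0,1],[0,0,0,0,0,0,1]]'
```

```text
t: 16.1
tool_pos: [0.6089, 0.121, 0.0842]
orientation: [[-0.997, 0.077, -0.002], [0.077, 0.997, 0.001], [0.002, 0.001, -1.0]]
force: [-0.8, 0.1, -1.9]
opening: 0.179
t: 16.48
tool_pos: [0.6091, 0.121, 0.0804]
orientation: [[-0.997, 0.077, -0.001], [0.077, 0.997, 0.001], [0.002, 0.001, -1.0]]
force: [-0.6, 0.4, -2.2]
opening: 0.178
```

```bash
python3 -m crank '[[0,0,0.001,0,0,0,1],[0,0,0.001,0,0,0,1],[0,0,0,0,0,0,1]]' && python3 -m crank '[[0,0,0.001,0,0,0,1],[0,0,0,0,0,0,1]]'
```

```text
t: 16.85
tool_pos: [0.6093, 0.121, 0.0796]
orientation: [[-0.997, 0.077, -0.001], [0.077, 0.997, 0.001], [0.001, 0.001, -1.0]]
force: [-3.0, 1.1, 5.3]
opening: 0.183
t: 17.1
tool_pos: [0.6093, 0.121, 0.0795]
orientation: [[-0.997, 0.077, -0.0], [0.077, 0.997, 0.001], [0.0, 0.001, -1.0]]
force: [-5.3, 0.1, 13.1]
opening: 0.181
```

```bash
python3 -m crank '[[0,0,-0.002,0,0,0,1],[0,0,0,0,0,0,0.7],[0,0,0,0,0,0,0.5],[0,0,0,0,0,0,0.5]]' && python3 -m crank '[[0,0,-0.02,0,0,0,0.5],[0,0,-0.04,0,0,0,0.5],[0,0,-0.03,0,0,0,0.5],[0,0,0,0,0,0,0.5],[0,0,0,0,0,0,0.5]]'
python3 - <<'E'
from h import *
st();cap('scene','sc4.png'); cap('wrist','w9.png')
a=cv2.imread('pics/sc4.png')[200:400,200:400]; b=cv2.imread('pics/w9.png'); cv2.imwrite('pics/c4.png',np.hstack([cv2.resize(a,(400,400)),cv2.resize(b[:400,100:500],(400,400))]))
plan([0.6168,-0.2694,0.14],174.8,step=0.056,claw=.5)
E
```

```text
t: 17.6
tool_pos: [0.6093, 0.121, 0.0794]
orientation: [[-0.997, 0.077, -0.001], [0.077, 0.997, 0.001], [0.001, 0.001, -1.0]]
force: [0.3, 0.1, -0.1]
opening: 0.479
t: 18.23
tool_pos: [0.6087, 0.1209, 0.1686]
orientation: [[-0.997, 0.077, -0.002], [0.077, 0.997, 0.001], [0.003, 0.001, -1.0]]
force: [0.1, -0.1, -0.5]
opening: 0.499
t 18.23 pos [0.6087 0.1209 0.1686] yaw 175.6 z [-0.002  0.001 -1.   ] F [ 0.1 -0.1 -0.5] op 0.499 q6 -1.41
[[-0.0055,-0.0555,0.0039,0,-0.001,0.002,0.5],[-0.0056,-0.0555,0.004,0,-0.001,0.002,0.5],[-0.0057,-0.0555,0.004,0,-0.001,0.002,0.5],[-0.0059,-0.0554,0.0039,0,-0.001,0.002,0.5],[-0.006,-0.0554,0.004,0,-0.001,0.002,0.5]]
[[-0.006,-0.0554,0.004,0,-0.001,0.002,0.5],[-0.0062,-0.0555,0.0039,0,0.002,0.002,0.5]]
```

View pics/c4.png

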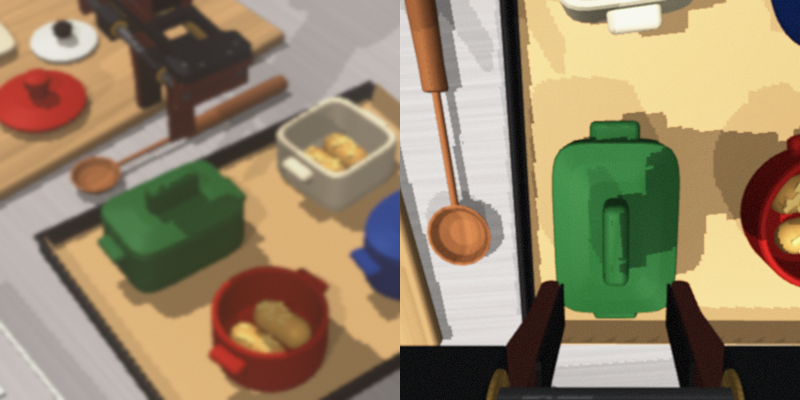

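Green lid is home (wrist-view centred, no gap at the rim in the scene view). On to the cream lid.

```bash
python3 -m crank '[[-0.0055,-0.0555,0.004,0,0,0.002,0.5],[-0.0056,-0.0555,0.004,0,0,0.002,0.5],[-0.0057,-0.0555,0.004,0,0,0.002,0.5],[-0.0059,-0.0555,0.004,0,0,0.002,0.5],[-0.006,-0.0555,0.004,0,0,0.002,0.5]]' && python3 -m crank '[[-0.006,-0.0555,0.004,0,0,0.002,0.5],[-0.006,-0.0555,0.004,0,-0.002,0.002,0.5],[0,0,0,0,0,0,0.5],[0,0,0,0,0,0,0.5],[0,0,0,0,0,0,0.5]]'
python3 - <<'E'
from h import *
st(); plan([0.6168,-0.2694,0.043],174.8,n=4,claw=.5); cap('wrist','w10.png')
E
```

```text
t: 18.95
tool_pos: [0.6146, -0.1595, 0.1477]
orientation: [[-0.996, 0.087, -0.003], [0.087, 0.996, 0.002], [0.003, 0.001, -1.0]]
force: [0.3, 0.3, -0.5]
opening: 0.496
t: 19.58
tool_pos: [0.6174, -0.2678, 0.1407]
orientation: [[-0.996, 0.089, -0.0], [0.089, 0.996, 0.002], [0.0, 0.002, -1.0]]
force: [0.2, -0.1, 0.2]
opening: 0.499
t 19.57 pos [ 0.6174 -0.2678  0.1407] yaw 174.88 z [-0.     0.002 -1.   ] F [ 0.2 -0.1  0.2] op 0.499 q6 -1.99
[[0.0001,-0.0004,0.0244,0,-0,0,0.5],[0.0001,-0.0005,0.0244,0,-0,0,0.5],[0.0001,-0.0004,0.0245,0,-0,0,0.5],[0.0002,-0.0005,0.0244,0.002,-0,0.001,0.5]]
```

View pics/w10.png

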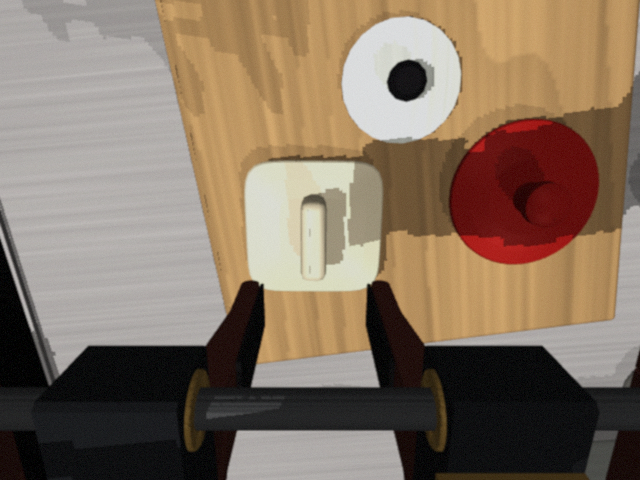

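```bash
python3 -m crank '[[0,-0.001,0.025,0.001,0,0,0.5],[0,-0.0005,0.025,0.001,0,0,0.5],[0,0,0.025,0,0,0,0.5],[0,0,0.022,0,0,0,0.5],[0,0,0,0,0,0,0.5]]' 25 && python3 -m crank '[[0,0,0,0,0,0,1],[0,0,0,0,0,0,1],[0,0,0,0,0,0,1],[0,0,0,0,0,0,1]]' 25 && python3 -m crank '[[0,0,-0.02,0,0,0,1],[0,0,-0.04,0,0,0,1],[0,0,-0.04,0,0,0,1],[0,0,-0.03,0,0,0,1],[0,0,0,0,0,0,1]]' 25
python3 held.py square h4.png .0285
python3 - <<'E'
from h import *
plan([0.4246,0.1401,0.17],182.7,step=0.055,claw=1)
E
```

```text
t: 20.25
tool_pos: [0.6164, -0.2691, 0.0427]
orientation: [[-0.996, 0.089, -0.003], [0.089, 0.996, 0.001], [0.003, 0.0, -1.0]]
force: [-0.0, 0.3, 0.4]
opening: 0.494
t: 20.75
tool_pos: [0.6183, -0.2711, 0.0453]
orientation: [[-0.996, 0.091, 0.002], [0.091, 0.996, -0.001], [-0.002, -0.001, -1.0]]
force: [-0.4, 1.9, 4.5]
opening: 0.184
t: 21.38
tool_pos: [0.6194, -0.2722, 0.1779]
orientation: [[-0.996, 0.091, 0.006], [0.091, 0.996, -0.005], [-0.007, -0.004, -1.0]]
force: [-0.1, -0.7, -3.1]
opening: 0.183
t 21.38 pos [ 0.6194 -0.2722  0.1779] yaw 174.8 z [ 0.006 -0.005 -1.   ] F [-0.1 -0.7 -3.1] op 0.183 q6 -2.0
held [ 619.3 -272.8  146. ] yaw -5.89 cost 0.91 in tool mm [ 0.2 -0.5 31.9]
held [ 617.3 -272.4  149.4] yaw -5.77 cost 1.24 in tool mm [ 2.2 -0.3 28.5]
[[0.0256,0.0436,0.0004,-0,0,-0.015,1],[0.0249,0.044,0.0004,-0,0,-0.015,1],[0.0242,0.0443,0.0004,-0,0,-0.015,1],[0.0236,0.0447,0.0004,-0,0,-0.015,1],[0.0229,0.045,0.0005,-0,0,-0.015,1]]
[[0.0222,0.0454,0.0004,-0,0,-0.015,1],[0.0215,0.0457,0.0005,-0,0,-0.015,1],[0.0209,0.046,0.0004,-0,0,-0.015,1],[0.0201,0.0464,0.0005,-0.003,0.003,-0.018,1]]
```

View pics/h4.png

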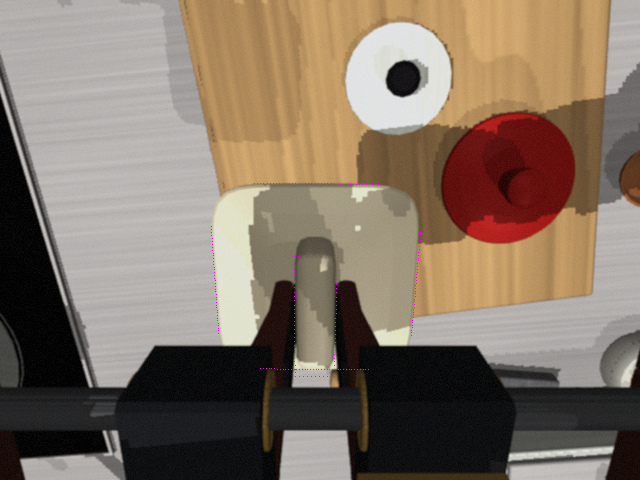

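```bash
python3 -m crank '[[0.0256,0.0436,0,0,0,-0.015,1],[0.0249,0.044,0,0,0,-0.015,1],[0.0242,0.0443,0,0,0,-0.015,1],[0.0236,0.0447,0,0,0,-0.015,1],[0.0229,0.045,0,0,0,-0.015,1]]' && python3 -m crank '[[0.0222,0.0454,0,0,0,-0.015,1],[0.0215,0.0457,0,0,0,-0.015,1],[0.0209,0.046,0,0,0,-0.015,1],[0.02,0.0464,0,-0.003,0.003,-0.018,1],[0,0,0,0,0,0,1]]' && python3 -m crank '[[0,0,0,0,0,0,1],[0,0,0.025,0,0,0,1],[0,0,0.03,0,0,0,1],[0,0,0.015,0,0,0,1],[0,0,0,0,0,0,1]]'
python3 - <<'E'
from h import *
st(); plan([0.4246,0.1406,0.085],182.7,n=3,claw=1);cap('scene','sc5.png'); cap('wrist','w11.png')
a=cv2.imread('pics/sc5.png')[180:380,270:470]; b=cv2.imread('pics/w11.png'); cv2.imwrite('pics/c5.png',np.hstack([cv2.resize(a,(400,400)),cv2.resize(b[:400,100:500],(400,400))]))
E
```

```text
t: 22.05
tool_pos: [0.5077, -0.0408, 0.1722]
orientation: [[-1.0, 0.016, -0.003], [0.016, 1.0, -0.001], [0.003, -0.001, -1.0]]
force: [0.3, 0.9, -1.0]
opening: 0.182
t: 22.68
tool_pos: [0.4208, 0.1425, 0.172]
orientation: [[-0.999, -0.051, -0.007], [-0.051, 0.999, 0.001], [0.007, 0.002, -1.0]]
force: [-0.3, -0.1, -2.5]
opening: 0.183
t: 23.3
tool_pos: [0.4235, 0.1392, 0.1023]
orientation: [[-0.999, -0.045, -0.006], [-0.045, 0.999, 0.001], [0.005, 0.001, -1.0]]
force: [0.1, -0.5, -2.7]
opening: 0.18
t 23.3 pos [0.4235 0.1392 0.1023] yaw -177.42 z [-0.006  0.001 -1.   ] F [ 0.1 -0.5 -2.7] op 0.18 q6 -1.46
[[-0.0004,0.0004,0.0058,0,-0.002,-0.001,1],[-0.0004,0.0005,0.0057,0,-0.002,-0.001,1],[-0.0004,0.0004,0.0058,0.001,-0.001,-0,1]]
```

View pics/c5.png

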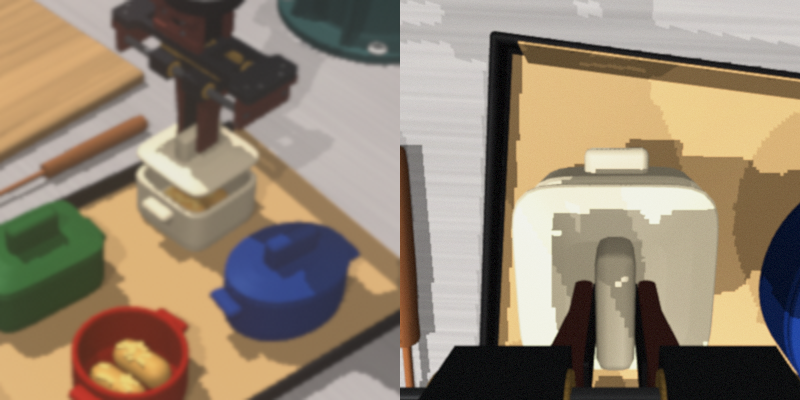

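```bash
python3 -m crank '[[-0.0008,0.001,0.006,0,-0.003,-0.002,1],[0,0,0.005,0,-0.002,0,1],[0,0,0.004,0,0,0,1],[0,0,0.003,0,0,0,1],[0,0,0,0,0,0,1]]' && python3 -m crank '[[0,0,0.002,0,0,0,1],[0,0,0.002,0,0,0,1],[0,0,0,0,0,0,1]]'
```

```text
t: 24.02
tool_pos: [0.4246, 0.1418, 0.0853]
orientation: [[-0.999, -0.049, 0.002], [-0.049, 0.999, 0.002], [-0.002, 0.002, -1.0]]
force: [-0.1, -0.0, -2.7]
opening: 0.181
t: 24.4
tool_pos: [0.4247, 0.1418, 0.0815]
orientation: [[-0.999, -0.049, 0.002], [-0.049, 0.999, 0.002], [-0.002, 0.002, -1.0]]
force: [-0.3, 0.3, -2.5]
opening: 0.18
```

```bash
python3 -m crank '[[0,0,0.001,0,0,0,1],[0,0,0.001,0,0,0,1],[0,0,0,0,0,0,1]]' && python3 -m crank '[[0,0,0.001,0,0,0,1],[0,0,0,0,0,0,1]]'
```

```text
t: 24.78
tool_pos: [0.4249, 0.1418, 0.0801]
orientation: [[-0.999, -0.049, 0.003], [-0.049, 0.999, 0.002], [-0.003, 0.002, -1.0]]
force: [-1.7, -0.1, 6.8]
opening: 0.183
t: 25.02
tool_pos: [0.4249, 0.1418, 0.0801]
orientation: [[-0.999, -0.049, 0.003], [-0.049, 0.999, 0.002], [-0.003, 0.002, -1.0]]
force: [-3.7, -0.2, 19.5]
opening: 0.177
```

```bash
python3 -m crank '[[0,0,-0.002,0,0,0,1],[0,0,0,0,0,0,0.7],[0,0,0,0,0,0,0.5],[0,0,0,0,0,0,0.5]]' && python3 -m crank '[[0,0,-0.02,0,0,0,0.5],[0,0,-0.04,0,0,0,0.5],[0,0,-0.03,0,0,0,0.4],[0,0,0,0,0,0,0.4],[0,0,0,0,0,0,0.4]]'
python3 - <<'E'
from h import *
st();cap('scene','sc6.png'); cap('wrist','w12.png')
a=cv2.imread('pics/sc6.png')[180:380,270:470]; b=cv2.imread('pics/w12.png'); cv2.imwrite('pics/c6.png',np.hstack([cv2.resize(a,(400,400)),cv2.resize(b[:400,100:500],(400,400))]))
plan([0.6054,-0.126,0.14],180,step=0.056,claw=.4)
E
```

```text
t: 25.52
tool_pos: [0.4248, 0.1418, 0.0804]
orientation: [[-0.999, -0.049, 0.002], [-0.049, 0.999, 0.002], [-0.002, 0.002, -1.0]]
force: [-0.2, -0.1, 0.4]
opening: 0.476
t: 26.15
tool_pos: [0.424, 0.1415, 0.1699]
orientation: [[-0.999, -0.049, 0.002], [-0.049, 0.999, 0.002], [-0.002, 0.002, -1.0]]
force: [0.4, 0.4, -0.1]
opening: 0.604
t 26.15 pos [0.424  0.1415 0.1699] yaw -177.18 z [ 0.002  0.002 -1.   ] F [ 0.4  0.4 -0.1] op 0.604 q6 -1.45
[[-0.0281,-0.046,0.0048,0,0,0.008,0.4],[-0.0284,-0.0458,0.0048,0,0,0.008,0.4],[-0.0288,-0.0456,0.0048,0,0,0.008,0.4],[-0.0292,-0.0453,0.0049,0,0,0.008,0.4],[-0.0295,-0.0451,0.0048,0,0,0.008,0.4]]
[[-0.03,-0.0448,0.0049,0.001,0,0.009,0.4]]
```

View pics/c6.png

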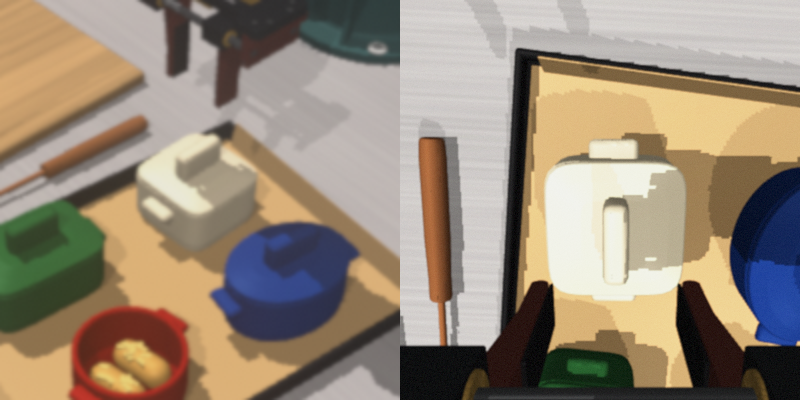

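Cream lid home. Now the red one.

```bash
python3 -m crank '[[-0.0281,-0.046,0.005,0,0,0.008,0.4],[-0.0284,-0.0458,0.005,0,0,0.008,0.4],[-0.0288,-0.0456,0.005,0,0,0.008,0.4],[-0.0292,-0.0453,0.005,0,0,0.008,0.4],[-0.0295,-0.045,0.005,0,0,0.008,0.4]]' && python3 -m crank '[[-0.03,-0.045,0.005,0.001,0,0.009,0.4],[0,0,0,0,0,0,0.4],[0,0,0,0,0,0,0.4],[0,0,0,0,0,0,0.4]]'
python3 - <<'E'
from h import *
st(); plan([0.6054,-0.126,0.043],180,n=4,claw=.4); cap('wrist','w13.png')
E
```

```text
t: 26.88
tool_pos: [0.5761, -0.0825, 0.1438]
orientation: [[-1.0, -0.009, 0.0], [-0.009, 1.0, 0.003], [-0.0, 0.003, -1.0]]
force: [1.0, 0.1, 0.2]
opening: 0.602
t: 27.38
tool_pos: [0.6053, -0.1244, 0.14]
orientation: [[-1.0, -0.001, 0.001], [-0.001, 1.0, 0.002], [-0.001, 0.002, -1.0]]
force: [-0.3, 0.0, 1.3]
opening: 0.602
t 27.38 pos [ 0.6053 -0.1244  0.14  ] yaw -179.93 z [ 0.001  0.002 -1.   ] F [-0.3  0.   1.3] op 0.602 q6 -1.89
[[-0,-0.0004,0.0242,0,0,0,0.4],[-0,-0.0004,0.0243,0,0,0,0.4],[-0,-0.0005,0.0242,0,0,0,0.4],[-0.0001,-0.0004,0.0243,0.002,0.001,0.001,0.4]]
```

View pics/w13.png

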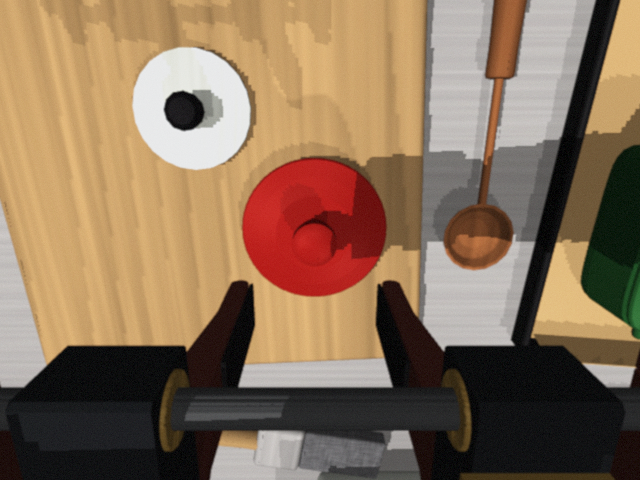

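```bash
python3 -m crank '[[0,-0.0008,0.025,0.001,0,0,0.4],[0,-0.0005,0.025,0.001,0,0,0.4],[0,0,0.025,0,0,0,0.4],[0,0,0.022,0,0,0,0.4],[0,0,0,0,0,0,0.4]]' 30 && python3 -m crank '[[0,0,0,0,0,0,1],[0,0,0,0,0,0,1],[0,0,0,0,0,0,1],[0,0,0,0,0,0,1]]' 30 && python3 -m crank '[[0,0,-0.02,0,0,0,1],[0,0,-0.04,0,0,0,1],[0,0,-0.04,0,0,0,1],[0,0,-0.03,0,0,0,1],[0,0,0,0,0,0,1]]' 30
python3 held.py round h5.png .0285
python3 - <<'E'
from h import *
plan([0.6145,0.268,0.175],180,step=0.056,claw=1)
E
```

```text
t: 28.05
tool_pos: [0.605, -0.1258, 0.0423]
orientation: [[-1.0, -0.001, -0.001], [-0.001, 1.0, 0.0], [0.001, 0.0, -1.0]]
force: [0.3, -0.0, -0.4]
opening: 0.604
t: 28.55
tool_pos: [0.6074, -0.1271, 0.0446]
orientation: [[-1.0, -0.0, 0.004], [-0.0, 1.0, -0.001], [-0.004, -0.001, -1.0]]
force: [-0.7, 2.4, 7.5]
opening: 0.311
t: 29.18
tool_pos: [0.6081, -0.1277, 0.1758]
orientation: [[-1.0, -0.0, 0.007], [-0.0, 1.0, -0.003], [-0.007, -0.003, -1.0]]
force: [0.0, -0.3, -2.4]
opening: 0.311
t 29.18 pos [ 0.6081 -0.1277  0.1758] yaw -179.99 z [ 0.007 -0.003 -1.   ] F [ 0.  -0.3 -2.4] op 0.311 q6 -1.89
held [ 606.5 -128.3  146.2] yaw 8.21 cost 0.83 in tool mm [ 1.8 -0.5 29.6]
held [ 606.3 -128.3  147.3] yaw 15.16 cost 0.97 in tool mm [ 2.1 -0.5 28.5]
[[-0.001,0.0494,-0.0002,-0,0,0,1],[-0.001,0.0494,-0.0002,-0,0,0,1],[-0.001,0.0494,-0.0002,-0,0,0,1],[-0.001,0.0494,-0.0003,-0,0,0,1],[-0.0009,0.0494,-0.0002,-0,0,0,1]]
[[-0.001,0.0494,-0.0003,-0,0,0,1],[-0.0009,0.0495,-0.0002,-0,0,0,1],[-0.001,0.0494,-0.0003,-0.002,0.004,0,1]]
```

View pics/h5.png

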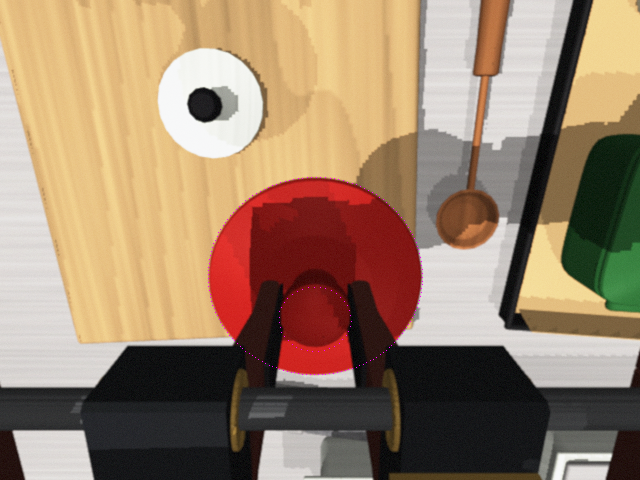

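```bash
python3 -m crank '[[-0.001,0.0495,0,0,0,0,1],[-0.001,0.0495,0,0,0,0,1],[-0.001,0.0495,0,0,0,0,1],[-0.001,0.0495,0,0,0,0,1],[-0.001,0.0495,0,0,0,0,1]]' && python3 -m crank '[[-0.001,0.0495,0,0,0,0,1],[-0.001,0.0495,0,0,0,0,1],[-0.001,0.0495,0,0,0.004,0,1],[0,0,0,0,0,0,1],[0,0,0,0,0,0,1]]' && python3 -m crank '[[0,0,0,0,0,0,1],[0,0,0.025,0,0,0,1],[0,0,0.03,0,0,0,1],[0,0,0.015,0,0,0,1],[0,0,0,0,0,0,1]]'
python3 - <<'E'
from h import *
st(); plan([0.6159,0.2682,0.085],180,n=3,claw=1);cap('scene','sc7.png'); cap('wrist','w14.png')
a=cv2.imread('pics/sc7.png')[240:440,230:430]; b=cv2.imread('pics/w14.png'); cv2.imwrite('pics/c7.png',np.hstack([cv2.resize(a,(400,400)),cv2.resize(b[:400,100:500],(400,400))]))
E
```

```text
t: 29.85
tool_pos: [0.6098, 0.1218, 0.1706]
orientation: [[-1.0, -0.0, -0.001], [-0.0, 1.0, -0.002], [0.001, -0.002, -1.0]]
force: [0.5, -0.1, -1.8]
opening: 0.314
t: 30.48
tool_pos: [0.6131, 0.2682, 0.1709]
orientation: [[-1.0, -0.001, -0.005], [-0.001, 1.0, -0.003], [0.005, -0.003, -1.0]]
force: [0.3, -0.6, -2.2]
opening: 0.307
t: 31.1
tool_pos: [0.6135, 0.2678, 0.102]
orientation: [[-1.0, 0.001, -0.004], [0.001, 1.0, -0.002], [0.004, -0.002, -1.0]]
force: [0.5, 0.6, -2.0]
opening: 0.311
t 31.1 pos [0.6135 0.2678 0.102 ] yaw 179.95 z [-0.004 -0.002 -1.   ] F [ 0.5  0.6 -2. ] op 0.311 q6 -1.26
[[-0.0008,0.0002,0.0057,-0.001,-0.001,-0,1],[-0.0008,0.0001,0.0056,-0.001,-0.001,-0,1],[-0.0008,0.0002,0.0057,-0,-0.002,-0.001,1]]
```

View pics/c7.png

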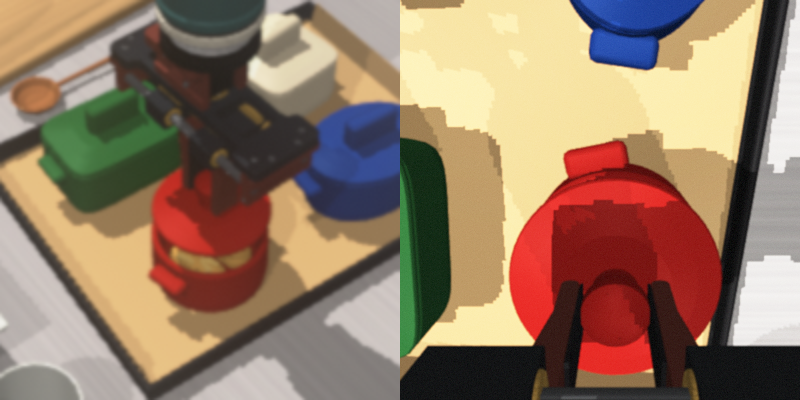

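```bash
python3 -m crank '[[-0.0012,0.0003,0.006,-0.001,-0.002,0,1],[-0.0008,0,0.005,0,-0.002,0,1],[0,0,0.004,0,0,0,1],[0,0,0.003,0,0,0,1],[0,0,0,0,0,0,1]]' && python3 -m crank '[[0,0,0.002,0,0,0,1],[0,0,0.002,0,0,0,1],[0,0,0,0,0,0,1]]'
```

```text
t: 31.82
tool_pos: [0.616, 0.2691, 0.0847]
orientation: [[-1.0, -0.0, 0.002], [-0.0, 1.0, -0.0], [-0.002, -0.0, -1.0]]
force: [0.2, -0.2, -2.2]
opening: 0.309
t: 32.2
tool_pos: [0.6162, 0.2691, 0.0809]
orientation: [[-1.0, -0.0, 0.002], [-0.0, 1.0, -0.0], [-0.002, -0.0, -1.0]]
force: [-0.2, 0.1, -3.2]
opening: 0.314
```

```bash
python3 -m crank '[[0,0,0.001,0,0,0,1],[0,0,0.001,0,0,0,1],[0,0,0,0,0,0,1]]' && python3 -m crank '[[0,0,0.001,0,0,0,1],[0,0,0,0,0,0,1]]'
```

```text
t: 32.58
tool_pos: [0.6164, 0.2692, 0.0796]
orientation: [[-1.0, -0.0, 0.003], [-0.0, 1.0, -0.0], [-0.003, -0.0, -1.0]]
force: [-1.9, -1.1, 2.7]
opening: 0.312
t: 32.83
tool_pos: [0.6164, 0.2692, 0.0796]
orientation: [[-1.0, -0.0, 0.003], [-0.0, 1.0, -0.0], [-0.003, -0.0, -1.0]]
force: [-3.8, -0.8, 8.7]
opening: 0.308
```

Contact at 79.6 mm, matching home (predicted ~79.5). Release and retreat to a spot where all dishes can be checked.

```bash
python3 -m crank '[[0,0,-0.001,0,0,0,1],[0,0,0,0,0,0,0.6],[0,0,0,0,0,0,0.4],[0,0,0,0,0,0,0.4]]' && python3 -m crank '[[0,0,-0.02,0,0,0,0.4],[0,0,-0.05,0,0,0,0.4],[0,0,-0.06,0,0,0,0.4],[0.03,-0.015,-0.05,0,0,0,0.4],[0.04,-0.02,-0.05,0,0,0,0.4]]' && python3 -m crank '[[0.04,-0.02,-0.05,0,0,0,0.4],[0.04,-0.01,-0.03,0,0,0,0.4],[0.02,0,0,0,0,0,0.4],[0,0,0,0,0,0,0.4],[0,0,0,0,0,0,0.4]]'
cat > fin.py <<'E'
from fit import *
st()
cs={n:cap(n,f'fin_{n}.png') for n in('wrist','scene','top')}
for n in('wrist','scene','top'):
    c=cs[n]; d=dts(c)[0]; print(n)
    for k,v in dict(round=[.6139,.268,.0515,0],oval=[.4396,.2814,.0515,-.128],square=[.423,.1405,.0515,.047],oblong=[.608,.1202,.0515,-.075]).items():
        u,g=fit([(c,d)],k,'lid',v,z=.0505); print(' ',k,np.round(u[:2]*1000,1),round(np.degrees(u[3]),1),round(g,2))
E
python3 fin.py
```

```text
t: 33.33
tool_pos: [0.6164, 0.2692, 0.0789]
orientation: [[-1.0, -0.0, 0.002], [-0.0, 1.0, -0.0], [-0.002, -0.0, -1.0]]
force: [-0.4, 0.1, -1.2]
opening: 0.581
t: 33.95
tool_pos: [0.5485, 0.2354, 0.3072]
orientation: [[-1.0, -0.0, 0.004], [-0.0, 1.0, 0.0], [-0.004, 0.0, -1.0]]
force: [0.2, 0.1, 0.1]
opening: 0.602
t: 34.58
tool_pos: [0.4515, 0.2071, 0.3803]
orientation: [[-1.0, -0.0, 0.001], [-0.0, 1.0, -0.001], [-0.001, -0.001, -1.0]]
force: [0.3, -0.5, -0.1]
opening: 0.595
t 34.58 pos [0.4515 0.2071 0.3803] yaw -179.98 z [ 0.001 -0.001 -1.   ] F [ 0.3 -0.5 -0.1] op 0.595 q6 -1.28
wrist
  round [615.9 269.3] 5.9 1.55
  oval [438.3 280.1] -1.4 0.65
  square [424.2 140.9] 3.5 0.81
  oblong [609.2 122.2] -5.5 1.74
scene
  round [613.9 268.5] -2.6 0.68
  oval [438.5 281.9] -7.7 0.54
  square [421.8 141.2] 3.9 0.54
  oblong [605.9 120.3] -3.4 0.38
top
  round [614.8 269.2] -7.4 1.54
  oval [433.3 282. ] 7.1 1.14
  square [424.5 141.4] 3.6 0.73
  oblong [608.9 118.1] -1.8 0.86
```

View pics/fin_wrist.png

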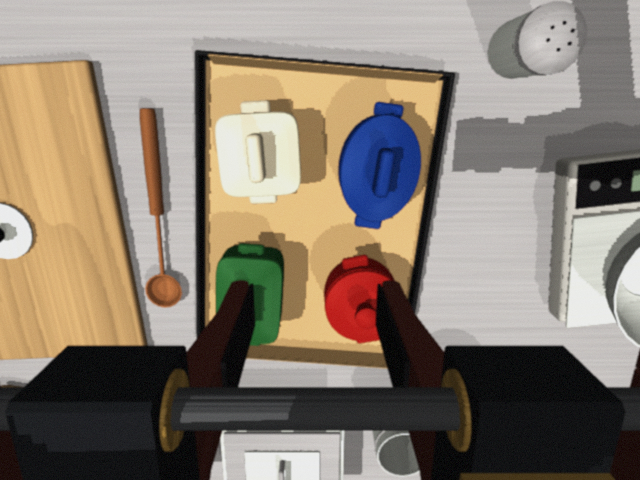

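View pics/fin_scene.png

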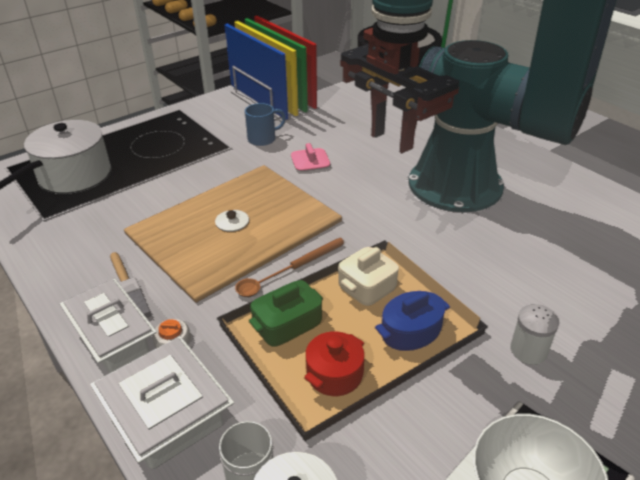

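```bash
python3 - <<'E'
import cv2,numpy as np
a=cv2.imread('pics/scene0.png')[230:430,230:470];b=cv2.imread('pics/fin_scene.png')[230:430,230:470]
cv2.imwrite('pics/cmp.png',cv2.resize(b,(720,600),interpolation=cv2.INTER_CUBIC))
# dish bottoms / ears shift via alternating blend
cv2.imwrite('pics/cmp2.png',cv2.resize(cv2.addWeighted(a,.5,b,.5,0),(720,600)))
E
```

```text
(no output)
```

View pics/cmp.png

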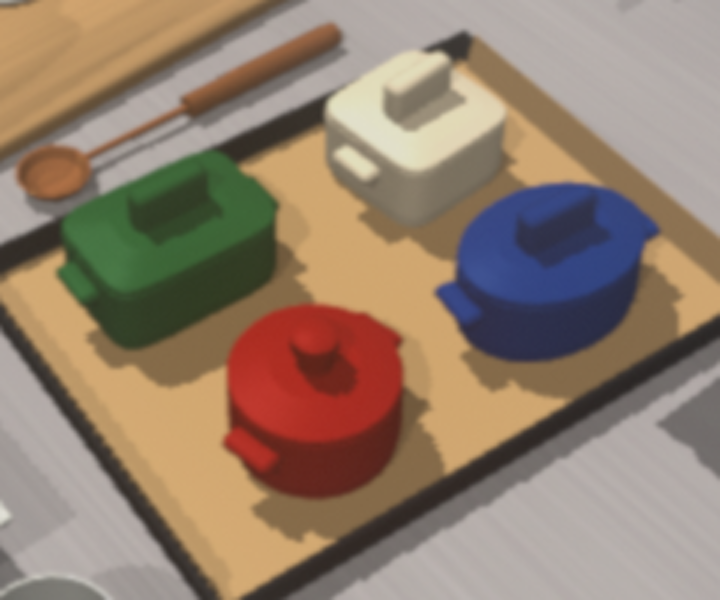

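View pics/cmp2.png

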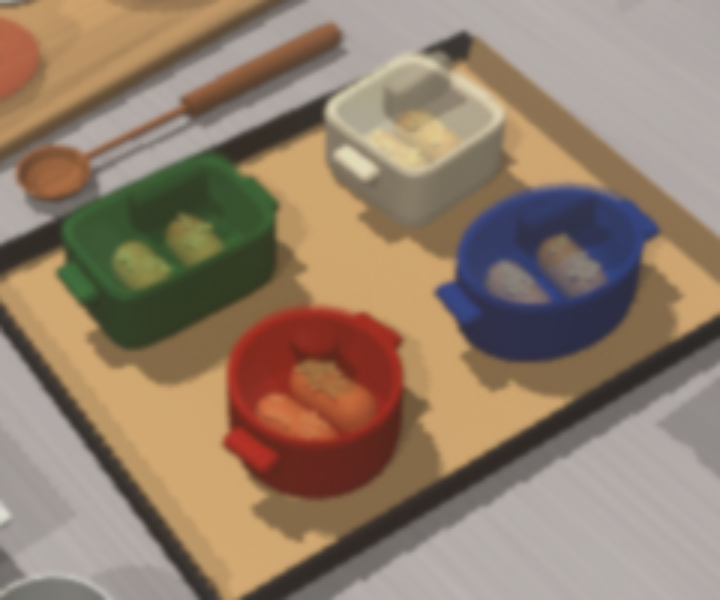

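All four lids sit flush. The before/after blend shows no ghosting on the dishes or the spoon, so nothing moved. Handing in.

```bash
python3 -c "
from workcell import workorder,telemetry
print(workorder.hand_in(), telemetry.sense()['t'])"
```

```text
the job is handed in; nothing more can be done
the job is handed in; nothing more can be done
```

All four dishes now have their own lids on, placed in the order blue, green, cream, red. I handed the job in at about 35 s of the 115 s allowed. The hand-in reports no verdict.

- **Seating:** Each lid was lowered in 1–2 mm steps and stopped at the tool height expected for fully home, within about 1.2 mm. The highest force read after a placing step was about 21 N upward. The last camera views show no gaps at the rims.
- **Left alone:** A before/after blend of the scene camera view shows no shift of the dishes, tray or spoon. The steel lid looks unmoved in the scene view. I never went near the pink look-alike.
- **Checks that disagreed:** The automatic outline fit on the final pictures was poor in some views, for example the blue lid in the top and wrist views and the red lid's turn angle. Some edges there were hidden by the gripper or blended lid into dish. The scene-camera fits agreed with the dish positions to about 2 mm, and I relied on those, the contact heights and the pictures.

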